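Open the nutmeg mill for refilling

ROBOT

A 6-joint arm with a two-finger parallel gripper is mounted at the origin on the work surface. World frame = base frame: x ahead of the robot, y to its left, z up, the work surface at z = 0. Lengths are in m, angles in degrees, forces in N, time in s.
With the tool pointing down it reaches from about 0.35 to 0.775 m from the base axis. Payload 7.3 kg.
Tool frame: the origin (TCP) lies midway between the tips of the shut fingers; the grasp point (between the pads) lies 19 mm behind it (tcp_to_grasp is the distance from the TCP to the grasp point, in m); z points along the fingers, y is the line along which they close (so a half turn about z gives the same grasp; the last joint's range is limited). The gripper opens to 92 mm and grips with 3 to 60 N. Pads are 19 mm wide; open, the fingers measure 130 mm over their backs; the gripper's body (75 mm by 190 mm) begins 47 mm behind the grasp point.
Start: joints at [61.65, 19.595, 87.324, -0, 73.075, -8.365], TCP at [0.179, 0.493, 0.227] pointing down, gripper open.
Joint ranges: [-145.02, 145.02], [-44.19, 115.74], [2.07, 154.8], [-57.11, 237.11], [16.16, 152.29], [-177.93, 177.93]. Speed limits (degrees/s): [147.25, 147.25, 180, 180, 180, 180].

INTERFACE

Orientations are given as [roll, pitch, yaw] about the fixed x, y, z axes, in that order (R = Rz(yaw) Ry(pitch) Rx(roll)).
In Python, from rig import * gives the robot as it stands.
- The arm moves only by the tool drive_tool, never from a script. Its argument "deltas" is a list of rows, each an object with "linear": the shift along the tool's x, y, z in m, a list of three; "delta_rot": the turn, a rotation vector about the tool's x, y, z in rad, a list of three; "fingers": the opening, from -1 (shut) to 1 (fully open). In form: [{"linear": [dx, dy, dz], "delta_rot": [ax, ay, az], "fingers": fingers}, ...]. A call has 1 to 12 rows; each row shifts and turns the commanded pose from where the row before left it, along the tool's axes as they then stand; what a row does not reach is not made up. A row lasts 1/12 s, in which the tool goes at most 41.7 mm and 7.16 degrees, less where a joint would pass 70% of its speed; a pose out of reach is approached as far as the arm can. A call is refused whole if a number of a shift passes 0.0417 or a number of a turn 0.125, either way. A call with a gripper value outside its range is refused whole. The fingers move at their own pace and stop on an object; "force" is the grip in N (left out, the last holds). Time passes only in rows, so rows that do not move let the fingers close. It gives the time, the measured TCP pose, the force, the opening and the grip force at its end, in the units of the state.
- state(): the state, without advancing time (a new reading comes with each control period).
- read_camera(name): name is "side" or "top"; returns a dict with "frame" (400x640x3 uint8, blue, green, red), "vertical_fov" (degrees; the focal length in pixels is half the picture's height over the tangent of half this angle, whatever the lens; pixels are square), "cx", "cy" (the principal point, pixels), "extrinsics" (4x4, takes a point from world to camera coordinates). Camera axes: x right, y up, looking along -z (the intrinsics and any distortion apply to the point x, -y, -z); pixel columns grow to the right and rows downward; lengths in m; the calibration is good to about 2 mm. A picture is of the moment at which its call begins. There is no depth.
- close_job(): hands the job in; it is judged then, once.
The state is a dict: "time": time; "qpos": joint angles; "qvel": joint speeds; "joint_torque": joint torques, N m; "tool_pos": TCP position; "tcp_rot": TCP orientation; "wrist_force": force on the tool from outside, world axes, zero at the start; "torque": the same for the moment, N m; "gripper_width": finger opening in m; "gripper_force": force on a finger pad.
Only numpy, scipy, OpenCV 4.12 (cv2) and the standard library are available. Lean on these libraries where they do the work, as an engineer would, in place of code of your own. Each camera call takes 0.05 s, during which the arm holds its last target. There are 200 camera calls.

TASK

Get the nutmeg mill ready for refilling. Pour all six nutmegs from the copper cup into the round glass dish and stand the empty cup upright on the steel ledge again; then free the mill's grey screw cap - nobody knows which way its thread runs, so try it one way and, if it jams, the other - and lift it off upright. Finish while still holding the cap in the gripper, level, still and well clear above the mill, with the tagine, dipper, bottle, jar and dish left where they are.

Things in the scene. Friction and masses are not known exactly. Their poses are not given: they have to be found in the camera images.
- cup_center (a point): Open flared copper cup, loose, about 150 g, standing on the ledge with six nutmegs in it. Round, 55 mm high, outside diameter 40 mm at the foot and 68 mm at the rim, wall 3 mm, floor 4 mm. A straight cork grip band, 62 mm in diameter, runs around it from 20 to 44 mm height. The point is on its axis, 32 mm above its underside, the band's middle; z points out of the mouth.
- nut0_center (a point): One of the six nutmegs: a brown almost round piece 15 mm thick and 17 mm long, 12 g, hard, rolls easily. The point is its centre.
- nut1_center (a point): One of the six nutmegs: a brown almost round piece 15 mm thick and 17 mm long, 12 g, hard, rolls easily. The point is its centre.
- nut2_center (a point): One of the six nutmegs: a brown almost round piece 15 mm thick and 17 mm long, 12 g, hard, rolls easily. The point is its centre.
- nut3_center (a point): One of the six nutmegs: a brown almost round piece 15 mm thick and 17 mm long, 12 g, hard, rolls easily. The point is its centre.
- nut4_center (a point): One of the six nutmegs: a brown almost round piece 15 mm thick and 17 mm long, 12 g, hard, rolls easily. The point is its centre.
- nut5_center (a point): One of the six nutmegs: a brown almost round piece 15 mm thick and 17 mm long, 12 g, hard, rolls easily. The point is its centre.
- dish_center (a point): Round clear glass dish, loose, 600 g, empty, 48 mm high, outside diameter 124 mm at the foot and 160 mm at the rim, wall 5 mm, floor 6 mm. The point is on its axis, 24 mm above its underside; z up.
- mill_top (a point): Black plastic twist-top mill, held to the ledge by its suction foot (it does not move). Foot 80 mm across; the body narrows to 52 mm across at 55 to 78 mm height and to 47 mm at its shoulder, 88 mm above the ledge; the cap hides a neck above that. The point is on the mill's axis at the top of the neck, 114 mm above the ledge; z up.
- cap_center (a point): Grey ribbed screw cap of the mill with an orange bar across its flat top, loose part, about 50 g: an upright cylinder 54 mm in diameter and 40 mm high, its lower edge 92 mm and its top 132 mm above the ledge while it is on. The point is its centre, on its axis, 20 mm above its lower edge; z up. Round: it may be gripped at any yaw.
- cap_top (a point): Centre of the cap's flat top. The cap's short quick thread has an unseen hand that differs from mill to mill: one way it jams hard within 0.3 rad, the other way it turns easily to an end stop about 1.15 rad from where it began; from 0.85 rad on up to that stop it lifts straight off, elsewhere it is held down. It does not rise as it turns and stays put when let go.
- tagine: Orange terracotta tagine with conical lid, bystander, 236 mm across and 200 mm high; origin at the centre of its underside.
- dipper: Wooden honey dipper lying on the ledge, bystander, about 170 mm long, 31 mm thick at its ribbed head; origin under the middle of its length, x along it to the head.
- oil: Green glass oil bottle, bystander, 64 mm across, 210 mm high; origin at the centre of its underside.
- jar: Amber glass jar with steel lid, bystander, 76 mm across, 90 mm high; origin at the centre of its underside.
- lid_stand: Aluminium lid stand, hinged and flipped open, fixed bystander: base 120 by 150 mm with an upright wire frame about 165 mm high at its +x edge; origin at the centre of its underside.
Mind the look-alikes: they are no part of the job. Of the things that look like the part that bears cap_center, the largest one is meant. Of the things that look like the part that bears dish_center, the smaller one is meant.

How it is judged (in metres and radians):
On the way, in this order (a step that is already met when the one before it is completed fails the run):
1. the cup is held up and tipped over the dish (angle between cup_center's own z axis and vertical above 0.8 rad and height (world z) of cup_center above 0.06 m and horizontal distance between cup_center and dish_center below 0.16 m and contact force between the fingers and cup above 0.5 N), for 0.05 s.
2. all six nutmegs are in the glass dish (horizontal distance between each of nut0_center, nut1_center, nut2_center, nut3_center, nut4_center, nut5_center and dish_center below 0.074 m and height (world z) of each of nut0_center, nut1_center, nut2_center, nut3_center, nut4_center, nut5_center below 0.055 m and contact force between each of nut0, nut1, nut2, nut3, nut4, nut5 and cup below 0.05 N), for 0.2 s.
3. the empty cup stands upright on the ledge, let go, the nutmegs in the dish (all of step 2 and angle between cup_center's own z axis and vertical below 0.15 rad and height (world z) of cup_center between 0.026 and 0.038 m and contact force between the fingers and cup below 0.1 N and linear speed of cup below 0.03 m/s), for 0.2 s.
4. the cap is off the mill, held above it (z of cap_center in the frame of mill_top above 0.035 m and horizontal distance between cap_center and mill_top below 0.08 m and angle between cap_center's own z axis and vertical below 0.35 rad and contact force between the fingers and cap above 1 N and contact force between cap and mill below 0.1 N and linear speed of cap below 0.04 m/s), for 0.2 s.
At the end, for the whole second after the job is handed in: Six nutmegs in the dish, below its rim; cup upright (0.15 rad) on the ledge, let go; cap gripped (over 1 N), level within 0.35 rad, at rest, its centre 35 mm or more above the neck's top and within 80 mm of the mill's axis, touching neither mill nor bystander (all of step 3 and all of step 4 and contact force between cap and tagine below 0.1 N and contact force between cap and dipper below 0.1 N and contact force between cap and oil below 0.1 N and contact force between cap and jar below 0.1 N and contact force between cap and lid_stand below 0.1 N); the arm keeps its last pose, push and grip.
It fails at once if the terracotta tagine is moved more than 30 mm (distance of tagine from where it was at the start of the episode above 0.03 m).
It fails at once if the honey dipper is moved more than 30 mm (distance of dipper from where it was at the start of the episode above 0.03 m).
It fails at once if the oil bottle is moved more than 30 mm (distance of oil from where it was at the start of the episode above 0.03 m).
It fails at once if the amber jar is moved more than 30 mm (distance of jar from where it was at the start of the episode above 0.03 m).
It fails at once if the glass dish is moved more than 40 mm (distance of dish_center from where it was at the start of the episode above 0.04 m).
It also fails if it takes over 64 s, if anything falls off the work surface, if the arm or the gripper's body presses on something with over 40 N, if the wrist force passes 120 N, or if a joint passes its speed limit or range.

## Working session

There is one attempt and no reset: what is moved stays moved. The work goes in short steps, Python scripts to look and compute and a tool call to move; the robot and the scene stay as the last step left them, time stands still between calls to the robot, and variables do not carry over. Pictures are saved under pics/ and viewed, at most 10 in all, crops included, and the job is handed in when it is done.

Besides the shell and the picture viewer there is one more tool, called after "Emit:" by a JSON object that holds its "method" and its "body". drive_tool: Moves the arm, as the interface text tells. Its arguments: {"type":"object","properties":{"deltas":{"type":"array"},"force":{"type":"number"}},"required":["deltas"]}

```bash
mkdir -p pics; python3 - <<'E'
from rig import *
import cv2, pickle
print(state())
for n in("top","side"):
    c=read_camera(n); cv2.imwrite(f"pics/{n}0.png",c["frame"]); pickle.dump(c,open(n+".pkl","wb"))
    print(n,{k:v for k,v in c.items() if k!="frame"})
E
```

```text
{'time': 0.0, 'qpos': array([ 6.16510681e+01,  1.96376589e+01,  8.73784416e+01,  1.77002898e-03,
        7.30729900e+01, -8.36442762e+00]), 'qvel': array([-0.03856299,  0.005245  ,  0.00435952, -0.02409124, -0.0171274 ,
       -0.03175075]), 'joint_torque': array([ 2.75331353e-03, -4.31245387e+01, -2.44218886e+01,  7.18800444e-02,
        5.58816385e-02, -1.55294060e-04]), 'tool_pos': array([0.17919555, 0.49303853, 0.2260265 ]), 'tcp_rot': array([-1.79912103e+02, -1.46344267e-02,  1.60014968e+02]), 'wrist_force': array([ 0.0030046 , -1.23547794, -0.18629452]), 'torque': array([ 0.03686831, -0.0159316 ,  0.00175149]), 'gripper_force': 0.0, 'gripper_width': 0.09147779635576626}
top {'vertical_fov': 57.23576702259121, 'cx': 318.6286549061041, 'cy': 201.52666250151714, 'extrinsics': array([[ 0.01379552, -0.99938698,  0.03217676, -0.01731688],
       [ 0.98224514,  0.01956608,  0.18657882, -0.53085015],
       [-0.18709402,  0.02903152,  0.98191293, -1.02285043],
       [ 0.        ,  0.        ,  0.        ,  1.        ]])}
side {'vertical_fov': 46.44048347312815, 'cx': 322.24824827791434, 'cy': 193.9232515310342, 'extrinsics': array([[-9.97970489e-01, -6.36781241e-02, -1.10180533e-05,
         5.29803206e-01],
       [ 3.43394679e-02, -5.38317574e-01,  8.42042155e-01,
        -8.05850821e-02],
       [-5.36255960e-02,  8.40332842e-01,  5.39411725e-01,
        -1.35172415e+00],
       [ 0.00000000e+00,  0.00000000e+00,  0.00000000e+00,
         1.00000000e+00]])}
```

View pics/top0.png

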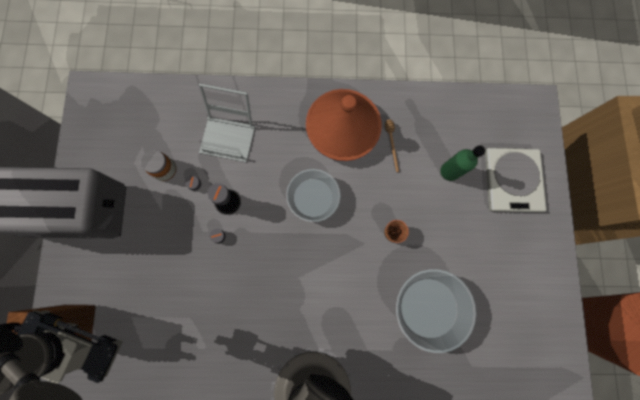

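View pics/side0.png

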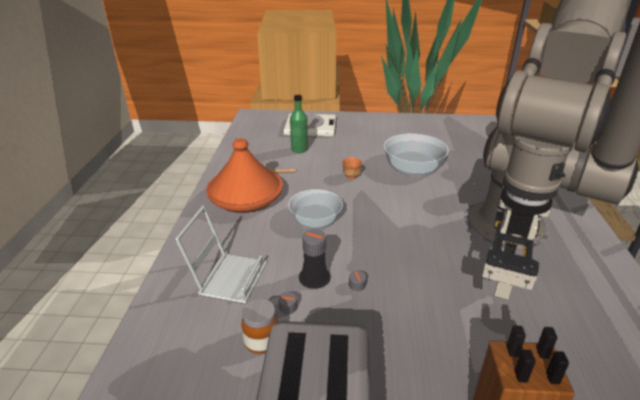

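The top view shows the cup at (397,232), the small dish at (313,196), the mill cap at (219,192), the jar at (158,165) and the dipper at (394,147). In the side view the cup is at (352,167), the dish at (316,208) and the cap at (314,240). Next I'll view enlarged crops for accurate pixels.

```bash
cat > h.py <<'E'
import numpy as np, cv2, pickle
from scipy.spatial.transform import Rotation as R
def K(c):
    f=c["frame"].shape[0]/2/np.tan(np.radians(c["vertical_fov"]/2)); return f,c["cx"],c["cy"]
def ray(c,u,v):
    f,cx,cy=K(c);E=np.array(c["extrinsics"]);Rm=E[:3,:3]
    d=Rm.T@np.array([(u-cx)/f,-(v-cy)/f,-1]); return -Rm.T@E[:3,3],d/np.linalg.norm(d)
def plane(c,u,v,z):
    o,d=ray(c,u,v); return o+d*(z-o[2])/d[2]
def tri(c1,p1,c2,p2):
    o,d=ray(c1,*p1);q,e=ray(c2,*p2)
    s=np.linalg.lstsq(np.stack([d,-e],1),q-o,rcond=None)[0]
    a,b=o+s[0]*d,q+s[1]*e; return (a+b)/2,np.linalg.norm(a-b)
def proj(c,p):
    f,cx,cy=K(c);E=np.array(c["extrinsics"]);q=E[:3,:3]@p+E[:3,3]
    return np.array([cx-f*q[0]/q[2],cy+f*q[1]/q[2]])
E
python3 - <<'E'
from h import *
t=pickle.load(open("top.pkl","rb"));s=pickle.load(open("side.pkl","rb"))
for n,a,b in(("cup",(397,231),(352,163)),("dish",(313,195),(316,203)),("cap",(219,192),(314,237)),("jar",(157,162),(259,312)),("tagtop",(348,102),(240,146)),("oil",(479,151),(298,98))):
    print(n,tri(t,a,s,b))
def crop(c,x,y,w,h,k): return cv2.resize(c["frame"][y:y+h,x:x+w],None,fx=k,fy=k,interpolation=cv2.INTER_CUBIC)
a=[crop(t,365,200,64,64,4),crop(t,281,164,64,64,4),crop(t,190,164,64,64,4)]
b=[crop(s,320,140,64,64,4),crop(s,285,180,64,64,4),crop(s,285,224,64,64,4)]
cv2.imwrite("pics/m.png",np.vstack([np.hstack(a),np.hstack(b)]))
for nm,c,(x,y,w,h) in(("top",t,(365,200,64,64)),("side",s,(320,140,64,64))):
    hsv=cv2.cvtColor(c["frame"][y:y+h,x:x+w],cv2.COLOR_BGR2HSV)
    m=cv2.inRange(hsv,(0,90,40),(22,255,255)); 
    cs=cv2.findContours(m,0,1)[0]; k=max(cs,key=cv2.contourArea); print(nm,"cup",np.array(cv2.boundingRect(k))+[x,y,0,0],cv2.contourArea(k))
E
```

```text
cup (array([ 0.44785451, -0.23772686,  0.047746  ]), np.float64(0.0018507861532063572))
dish (array([0.54956892, 0.00846045, 0.04784751]), np.float64(0.0023030336588082756))
cap (array([0.53560371, 0.26452141, 0.12383673]), np.float64(0.004622875900773979))
jar (array([0.63242548, 0.45901298, 0.07485429]), np.float64(0.0007964287524017268))
tagtop (array([ 0.77965606, -0.08035295,  0.18037373]), np.float64(0.005462596035493083))
oil (array([ 0.64427009, -0.42210087,  0.19931857]), np.float64(0.0027933407731096133))
top cup [385 220  24  23] 401.0
side cup [342 157  20  22] 312.0
```

View pics/m.png

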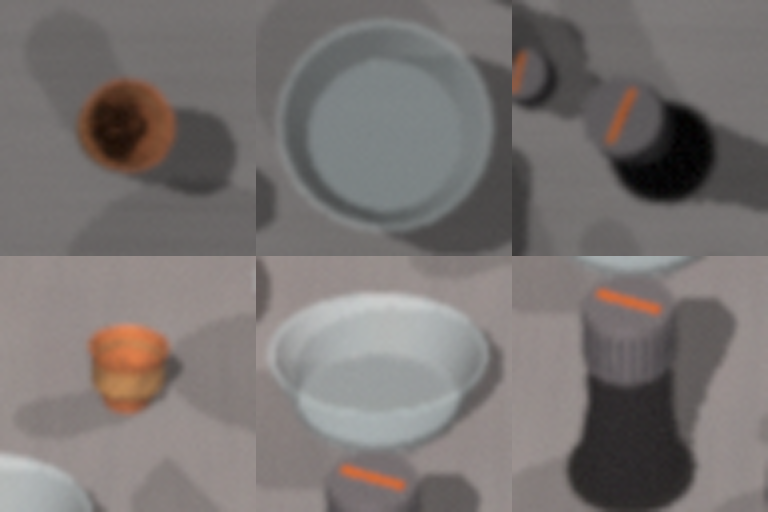

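The crops show the cup rim centred near top (396.5,231) and side (352,162), the dish rim at top (313,195), and the orange bar on the cap at top (217.2,193) and side (314,235.5). I'll compute positions now and write a move planner.

```bash
cat >> h.py <<'E'
from rig import *
def pose(): 
    s=state(); return np.array(s["tool_pos"]),R.from_euler("xyz",s["tcp_rot"],degrees=True)
def mk(h,dec,roll=0):
    "tool heading h deg, declined dec below horizontal, then rolled about tool z; roll 0: tool y horizontal, to the left of heading"
    a,d=np.radians([h,dec]); z=np.array([np.cos(a)*np.cos(d),np.sin(a)*np.cos(d),-np.sin(d)]); y=np.array([-np.sin(a),np.cos(a),0])
    return R.from_matrix(np.stack([np.cross(y,z),y,z],1))*R.from_rotvec([0,0,np.radians(roll)])
def rows(p1,R1,n=None,start=None):
    p0,R0=start or pose(); w=(R0.inv()*R1).as_rotvec(); p=R0.inv().apply(np.array(p1)-p0)
    if n is None: n=int(np.ceil(max(np.linalg.norm(w)/.12,np.linalg.norm(p)/.036,1)))
    S=sum(R.from_rotvec(w/n*k).as_matrix() for k in range(n))
    print("n",n,"lin",np.round(np.linalg.solve(S,p),4).tolist(),"rot",np.round(w/n,4).tolist()); return p1,R1
E
python3 - <<'E'
from h import *
t=pickle.load(open("top.pkl","rb"));s=pickle.load(open("side.pkl","rb"))
for n,a,b,z in(("cup",(396.5,231),(352,162),.055),("dish",(313,195),(316,203),.048),("cap",(217.2,193),(314,235.5),.132)):
    print(n,tri(t,a,s,b)[0],plane(t,*a,z),plane(s,*b,z))
for n,p in(("big",(436,311)),("bigL",(396,311)),("bigfar",(436,270)),("dipend",(390,122)),("dipend2",(397,170)),("tagbase",(343,126)),("stand",(227,140)),("smallcap",(217,236))): print(n,plane(t,*p,.02 if "dip" in n else .08 if "big" in n else .03))
print("foot mill",plane(t,190+(662-512)/4,164+150/4,.02))
p,r=pose(); print(r.as_matrix().round(3))
rows([.30,.10,.226],mk(-30,89.9))
rows([.36,.22,.226],r)
E
```

```text
cup [ 0.44763056 -0.23503289  0.05292909] [ 0.44794358 -0.23458568  0.055     ] [ 0.44712752 -0.23107137  0.055     ]
dish [0.54956892 0.00846045 0.04784751] [0.55071137 0.00839127 0.048     ] [0.54839752 0.00910761 0.048     ]
cap [0.53340243 0.26755849 0.13014741] [0.5333853  0.26708744 0.132     ] [0.5328335  0.27005473 0.132     ]
big [ 0.22878804 -0.33093821  0.08      ]
bigL [ 0.22763842 -0.22140481  0.08      ]
bigfar [ 0.33845914 -0.33604602  0.08      ]
dipend [ 0.79727935 -0.23150358  0.02      ]
dipend2 [ 0.64059317 -0.2496563   0.02      ]
tagbase [ 0.77569564 -0.08155563  0.03      ]
stand [0.72073458 0.27380165 0.03      ]
smallcap [0.42709681 0.2849985  0.03      ]
foot mill [0.53148785 0.26305063 0.02      ]
[[-0.94   0.342 -0.001]
 [ 0.342  0.94  -0.001]
 [ 0.    -0.001 -1.   ]]
n 12 lin [-0.0228, -0.0256, 0.0] rot [-0.0001, -0.0001, 0.0146]
n 10 lin [-0.0263, -0.0195, 0.0] rot [0.0, 0.0, 0.0]
```

```bash
python3 - <<'E'
from h import *
a=rows([.38,.10,.25],mk(-30,75),12)
rows([.40,-.06,.25],mk(-45,50),12,a)
E
```

```text
n 12 lin [-0.029, -0.0229, 0.0016] rot [0.0018, -0.0218, 0.0145]
n 12 lin [-0.0084, -0.0097, 0.0043] rot [0.0102, -0.0362, 0.0195]
```

Emit:
{"method": "drive_tool", "body": {"deltas": [{"linear": [-0.029, -0.0229, 0.0016], "delta_rot": [0.0018, -0.0218, 0.0145], "fingers": 1}, {"linear": [-0.029, -0.0229, 0.0016], "delta_rot": [0.0018, -0.0218, 0.0145], "fingers": 1}, {"linear": [-0.029, -0.0229, 0.0016], "delta_rot": [0.0018, -0.0218, 0.0145], "fingers": 1}, {"linear": [-0.029, -0.0229, 0.0016], "delta_rot": [0.0018, -0.0218, 0.0145], "fingers": 1}, {"linear": [-0.029, -0.0229, 0.0016], "delta_rot": [0.0018, -0.0218, 0.0145], "fingers": 1}, {"linear": [-0.029, -0.0229, 0.0016], "delta_rot": [0.0018, -0.0218, 0.0145], "fingers": 1}, {"linear": [-0.029, -0.0229, 0.0016], "delta_rot": [0.0018, -0.0218, 0.0145], "fingers": 1}, {"linear": [-0.029, -0.0229, 0.0016], "delta_rot": [0.0018, -0.0218, 0.0145], "fingers": 1}, {"linear": [-0.029, -0.0229, 0.0016], "delta_rot": [0.0018, -0.0218, 0.0145], "fingers": 1}, {"linear": [-0.029, -0.0229, 0.0016], "delta_rot": [0.0018, -0.0218, 0.0145], "fingers": 1}, {"linear": [-0.029, -0.0229, 0.0016], "delta_rot": [0.0018, -0.0218, 0.0145], "fingers": 1}, {"linear": [-0.029, -0.0229, 0.0016], "delta_rot": [0.0018, -0.0218, 0.0145], "fingers": 1}]}}

```text
time: 1.1
tool_pos: [0.3804, 0.0982, 0.2502]
tcp_rot: [179.9, 15.1, 150.0]
wrist_force: [1.7, 0.7, -0.2]
gripper_width: 0.092
gripper_force: 0.0
```

```bash
python3 -c "
from rig import *
s=state();print(s['time'],s['qpos'].round(2).tolist(),s['tool_pos'],s['tcp_rot'])"
```

```text
1.1 [11.25, -1.34, 111.02, -11.45, 59.36, -43.8] [0.38039571 0.09819721 0.25019839] [179.94285011  15.06465847 149.953467  ]
```

Emit:
{"method": "drive_tool", "body": {"deltas": [{"linear": [-0.0084, -0.0097, 0.0043], "delta_rot": [0.0102, -0.0362, 0.0195], "fingers": 1}, {"linear": [-0.0084, -0.0097, 0.0043], "delta_rot": [0.0102, -0.0362, 0.0195], "fingers": 1}, {"linear": [-0.0084, -0.0097, 0.0043], "delta_rot": [0.0102, -0.0362, 0.0195], "fingers": 1}, {"linear": [-0.0084, -0.0097, 0.0043], "delta_rot": [0.0102, -0.0362, 0.0195], "fingers": 1}, {"linear": [-0.0084, -0.0097, 0.0043], "delta_rot": [0.0102, -0.0362, 0.0195], "fingers": 1}, {"linear": [-0.0084, -0.0097, 0.0043], "delta_rot": [0.0102, -0.0362, 0.0195], "fingers": 1}, {"linear": [-0.0084, -0.0097, 0.0043], "delta_rot": [0.0102, -0.0362, 0.0195], "fingers": 1}, {"linear": [-0.0084, -0.0097, 0.0043], "delta_rot": [0.0102, -0.0362, 0.0195], "fingers": 1}, {"linear": [-0.0084, -0.0097, 0.0043], "delta_rot": [0.0102, -0.0362, 0.0195], "fingers": 1}, {"linear": [-0.0084, -0.0097, 0.0043], "delta_rot": [0.0102, -0.0362, 0.0195], "fingers": 1}, {"linear": [-0.0084, -0.0097, 0.0043], "delta_rot": [0.0102, -0.0362, 0.0195], "fingers": 1}, {"linear": [-0.0084, -0.0097, 0.0043], "delta_rot": [0.0102, -0.0362, 0.0195], "fingers": 1}]}}

```text
time: 2.1
tool_pos: [0.4, -0.0607, 0.2498]
tcp_rot: [179.9, 40.1, 134.9]
wrist_force: [0.4, -0.6, 0.5]
gripper_width: 0.0918
gripper_force: 0.0
```

```bash
python3 -c "
from rig import *
s=state();print(s['time'],s['qpos'].round(2).tolist(),s['tool_pos'],s['tcp_rot'])"
```

```text
2.1 [1.74, -5.09, 125.84, -47.38, 39.6, -10.87] [ 0.39999502 -0.06068768  0.24976604] [179.91998121  40.10426713 134.88733675]
```

```bash
cat >> h.py <<'E'
from scipy.optimize import least_squares
D=[([61.651,19.638,87.378,0.0018,73.073,-8.364],[.17920,.49304,.22603],[-179.912,-.0146,160.015]),
([11.25,-1.34,111.02,-11.45,59.36,-43.8],[.38040,.09820,.25020],[179.943,15.065,149.953]),
([1.74,-5.09,125.84,-47.38,39.6,-10.87],[.39999,-.06069,.24977],[179.920,40.104,134.887])]
def fk(q,P):
    h,a,b,e,t=P; q=np.asarray(q); E=lambda s,v:R.from_euler(s,v,degrees=True)
    A=E("z",q[0]); B=A*E("y",q[1]); C=B*E("y",q[2]); T=C*E("z",q[3])*E("y",q[4])
    return np.array([0,0,h])+B.apply([0,0,a])+C.apply([e,0,b])+T.apply([0,0,t]),T*E("z",q[5]+90)
LO=np.array([-145.02,-44.19,2.07,-57.11,16.16,-177.93]);HI=np.array([145.02,115.74,154.8,237.11,152.29,177.93])
def ik(p,Rt,P,seeds):
    best=None
    for s in seeds:
        def f(q):
            a,b=fk(q,P); return np.r_[(a-p)*10,(b.inv()*Rt).as_rotvec()]
        o=least_squares(f,np.clip(s,LO+1,HI-1),bounds=(LO,HI),x_scale=50.)
        if best is None or o.cost<best.cost: best=o
        if o.cost<1e-8: break
    return best.x,best.cost,np.min(np.r_[best.x-LO,HI-best.x])
E
python3 - <<'E'
from h import *
f=lambda P:np.concatenate([fk(q,P)[0]-p for q,p,_ in D])
o=least_squares(f,[.3,.35,.35,0,.25]);P=o.x;print(P,np.abs(o.fun).max())
for q,p,r in D: print(np.degrees((fk(q,P)[1].inv()*R.from_euler("xyz",r,degrees=True)).magnitude()))
np.save("P.npy",P)
cup=np.array([.4476,-.234,.034])
sd=[D[2][0],[-30,30,90,0,40,0],[-50,30,90,60,60,0],[-20,30,90,-40,50,0]]
for dec in(25,35,45,55):
  for hd in(-75,-60,-45,-30,-15,0,15):
    M=mk(hd,dec); q,c,m=ik(cup+M.apply([0,0,.019]),M,P,sd)
    if c<1e-6: print(dec,hd,q.round(0).tolist(),round(m,1))
E
```

```text
[-0.09920651  0.46898682  0.32991572 -0.16435938  0.15781716] 0.06816006197436084
0.0005737834249269522
0.0070602601101477525
0.003552253460477224
25 0 [-36.0, 17.0, 144.0, 136.0, 50.0, 105.0] 10.6
25 15 [-39.0, 19.0, 141.0, 115.0, 54.0, 110.0] 14.1
35 0 [-35.0, 16.0, 141.0, 130.0, 38.0, 112.0] 13.7
35 15 [-38.0, 18.0, 138.0, 108.0, 44.0, 118.0] 16.8
45 0 [-34.0, 15.0, 138.0, 118.0, 26.0, 124.0] 10.2
45 15 [-36.0, 17.0, 135.0, 97.0, 34.0, 131.0] 17.6
55 15 [-34.0, 17.0, 132.0, 78.0, 27.0, 150.0] 10.4
```

```bash
python3 - <<'E'
from h import *
E=lambda s,v:R.from_euler(s,v,degrees=True).as_matrix()
def cols(q):
    A=E("z",q[0]);B=A@E("y",q[1]);C=B@E("y",q[2]);F=C@E("z",q[3]);T=F@E("y",q[4])
    return dict(h=np.array([0,0,1.]),sx=A[:,0],sy=A[:,1],a=B[:,2],ax=B[:,0],e=C[:,0],b=C[:,2],fx=F[:,0],fy=F[:,1],t=T[:,2],tx=T[:,0])
y=np.concatenate([p for _,p,_ in D])
import itertools
for ex in ([],["sx"],["sy"],["ax"],["fx"],["fy"],["tx"],["sx","sy"],["sx","fy"],["sx","fx"],["sx","tx"]):
    for base in (["h","a","b","t"],["h","a","b","t","e"]):
        k=base+ex; M=np.concatenate([np.stack([cols(q)[n] for n in k],1) for q,_,_ in D])
        x=np.linalg.lstsq(M,y,rcond=None)[0]; print(dict(zip(k,x.round(3).tolist())),np.abs(M@x-y).max().round(5))
E
```

```text
{'h': 0.151, 'a': 0.406, 'b': 0.4, 't': 0.169} 0.06711
{'h': -0.099, 'a': 0.469, 'b': 0.33, 't': 0.158, 'e': -0.164} 0.06816
{'h': 0.008, 'a': 0.398, 'b': 0.113, 't': 0.124, 'sx': 0.276} 0.06682
{'h': -0.087, 'a': 0.424, 'b': 0.099, 't': 0.122, 'e': -0.067, 'sx': 0.262} 0.06727
{'h': 0.152, 'a': 0.522, 'b': 0.36, 't': 0.313, 'sy': 0.075} 0.00379
{'h': 0.223, 'a': 0.506, 'b': 0.38, 't': 0.318, 'e': 0.047, 'sy': 0.076} 2e-05
{'h': 0.116, 'a': 0.386, 'b': 0.315, 't': 0.137, 'ax': 0.09} 0.06567
{'h': -0.072, 'a': 0.435, 'b': 0.267, 't': 0.131, 'e': -0.125, 'ax': 0.085} 0.06655
{'h': 0.043, 'a': 0.522, 'b': 0.334, 't': 0.284, 'fx': -0.089} 0.06783
{'h': 0.083, 'a': 0.526, 'b': 0.339, 't': 0.305, 'e': 0.038, 'fx': -0.104} 0.0677
{'h': 0.209, 'a': 0.487, 'b': 0.373, 't': 0.31, 'fy': 0.073} 0.02978
{'h': 0.031, 'a': 0.531, 'b': 0.323, 't': 0.3, 'e': -0.117, 'fy': 0.072} 0.0306
{'h': 0.136, 'a': 0.428, 'b': 0.317, 't': 0.219, 'tx': -0.071} 0.0664
{'h': -0.024, 'a': 0.466, 'b': 0.279, 't': 0.207, 'e': -0.107, 'tx': -0.064} 0.06715
{'h': 0.156, 'a': 0.523, 'b': 0.368, 't': 0.315, 'sx': -0.007, 'sy': 0.076} 0.00381
{'h': 0.223, 'a': 0.506, 'b': 0.38, 't': 0.318, 'e': 0.047, 'sx': 0.0, 'sy': 0.076} 2e-05
{'h': 0.067, 'a': 0.479, 'b': 0.088, 't': 0.265, 'sx': 0.274, 'fy': 0.073} 0.00444
{'h': 0.045, 'a': 0.485, 'b': 0.085, 't': 0.264, 'e': -0.016, 'sx': 0.271, 'fy': 0.073} 0.0042
{'h': 0.027, 'a': 0.36, 'b': 0.101, 't': 0.082, 'sx': 0.308, 'fx': 0.029} 0.06656
{'h': -0.999, 'a': 0.063, 'b': -0.301, 't': -0.687, 'e': -0.953, 'sx': 0.663, 'fx': 0.532} 0.06826
{'h': -0.194, 'a': 0.332, 'b': -0.163, 't': -0.073, 'sx': 0.738, 'tx': 0.173} 0.06807
{'h': -0.262, 'a': 0.353, 'b': -0.169, 't': -0.071, 'e': -0.051, 'sx': 0.72, 'tx': 0.17} 0.06839
```

```bash
cat >> h.py <<'E'
def fk(q,P=None):
    h,a,b,e,t,sy=.223,.506,.380,.047,.318,.076; q=np.asarray(q); E=lambda s,v:R.from_euler(s,v,degrees=True)
    A=E("z",q[0]); B=A*E("y",q[1]); C=B*E("y",q[2]); T=C*E("z",q[3])*E("y",q[4])
    return np.array([0,0,h])+A.apply([0,sy,0])+B.apply([0,0,a])+C.apply([e,0,b])+T.apply([0,0,t]),T*E("z",q[5]+90)
E
cat > s.py <<'E'
from h import *
cup=np.array([.4476,-.234,.034]); dish=np.array([.5497,.0087,.13])
sd=[[b,10,125,q4,40,q6] for b in(-30,0) for q4 in(-40,0,60,130) for q6 in(-100,60)]
for nm,c in(("cup",cup),("dish",dish)):
  for dec in((35,45,55) if nm=="cup" else (45,20)):
    for hd in(range(-60,61,15) if nm=="cup" else range(-60,91,15)):
      M=mk(hd,dec); q,cost,m=ik(c+M.apply([0,0,.019]),M,None,sd)
      if cost<1e-6:
        g=[M.apply([x,y,-z])+c for x in(-.0375,.0375) for y in np.linspace(-.095,.095,5) for z in(.047,.1,.16,.2)]
        hit=sum(np.hypot(p[0]-.23,p[1]+.33)<.118 and p[2]<.09 for p in g)
        print(nm,dec,hd,q.round(0).tolist(),round(m,1),"minz",round(min(p[2] for p in g),3),"hit",hit)
E
python3 s.py
```

```text
cup 35 -60 [-17.0, 44.0, 134.0, 224.0, 54.0, 88.0] 13.5 minz 0.03 hit 0
cup 35 -45 [-28.0, 46.0, 141.0, 196.0, 61.0, 92.0] 13.7 minz 0.03 hit 0
cup 35 -30 [-42.0, 47.0, 144.0, 169.0, 66.0, 87.0] 10.4 minz 0.03 hit 1
cup 35 -15 [-55.0, 46.0, 143.0, 143.0, 62.0, 84.0] 12.2 minz 0.03 hit 1
cup 35 0 [-63.0, 44.0, 137.0, 117.0, 55.0, 89.0] 18.2 minz 0.03 hit 1
cup 35 15 [-67.0, 44.0, 128.0, 93.0, 54.0, 100.0] 26.6 minz 0.03 hit 0
cup 35 30 [-67.0, 45.0, 119.0, 72.0, 59.0, 110.0] 36.2 minz 0.03 hit 0
cup 35 45 [-65.0, 47.0, 108.0, 57.0, 66.0, 116.0] 46.3 minz 0.03 hit 0
cup 35 60 [-62.0, 49.0, 98.0, 46.0, 75.0, 118.0] 56.4 minz 0.03 hit 1
cup 45 -60 [-21.0, 37.0, 131.0, 228.0, 36.0, 77.0] 8.7 minz 0.041 hit 0
cup 45 -45 [-30.0, 37.0, 137.0, 197.0, 39.0, 87.0] 18.2 minz 0.041 hit 0
cup 45 -30 [-41.0, 37.0, 139.0, 168.0, 41.0, 91.0] 15.8 minz 0.041 hit 1
cup 45 -15 [-51.0, 37.0, 138.0, 140.0, 41.0, 95.0] 17.1 minz 0.041 hit 1
cup 45 0 [-58.0, 37.0, 133.0, 112.0, 40.0, 103.0] 21.7 minz 0.041 hit 0
cup 45 15 [-61.0, 38.0, 126.0, 87.0, 44.0, 113.0] 27.4 minz 0.041 hit 0
cup 45 30 [-62.0, 39.0, 
[... 1302 characters left out ...]
91.0, 40.0, 79.0, 134.0] 43.6 minz 0.137 hit 0
dish 20 -30 [13.0, 39.0, 132.0, 226.0, 64.0, 83.0] 11.4 minz 0.111 hit 0
dish 20 -15 [1.0, 40.0, 140.0, 196.0, 69.0, 90.0] 15.0 minz 0.111 hit 0
dish 20 0 [-15.0, 40.0, 143.0, 166.0, 73.0, 89.0] 11.7 minz 0.111 hit 0
dish 20 15 [-28.0, 40.0, 140.0, 137.0, 70.0, 90.0] 14.4 minz 0.111 hit 0
dish 20 30 [-36.0, 39.0, 133.0, 111.0, 67.0, 98.0] 21.8 minz 0.111 hit 0
dish 20 45 [-39.0, 40.0, 123.0, 89.0, 69.0, 108.0] 31.9 minz 0.111 hit 0
dish 20 60 [-39.0, 43.0, 112.0, 73.0, 76.0, 116.0] 43.2 minz 0.111 hit 0
dish 20 75 [-37.0, 46.0, 100.0, 61.0, 85.0, 121.0] 55.1 minz 0.111 hit 0
dish 20 90 [-33.0, 50.0, 88.0, 52.0, 95.0, 124.0] 53.8 minz 0.111 hit 0
```

```bash
cat >> h.py <<'E'
def path(wps,q0=None,slow=.11,vmax=.036):
    "wps: (point, Rot, is_grasp_point, n or None) ; prints rows, checks IK along"
    st=pose(); q=np.array(state()["qpos"]) if q0 is None else np.array(q0)
    for c,M,n in wps:
        p1=np.array(c)+M.apply([0,0,.019]); p0,R0=st
        w=(R0.inv()*M).as_rotvec(); p=R0.inv().apply(p1-p0)
        if n is None: n=int(np.ceil(max(np.linalg.norm(w)/slow,np.linalg.norm(p)/vmax,1)))
        S=sum(R.from_rotvec(w/n*k).as_matrix() for k in range(n)); d=np.linalg.solve(S,p)
        cur=st; ms=99;mj=0;cm=0;zm=9
        for k in range(n):
            cur=(cur[0]+cur[1].apply(d),cur[1]*R.from_rotvec(w/n)); zm=min(zm,cur[0][2])
            x,cost,m=ik(cur[0],cur[1],None,[q]); ms=min(ms,m);mj=max(mj,np.abs(x-q).max());cm=max(cm,cost);q=x
        print(n,'"linear":',np.round(d,4).tolist(),'"delta_rot":',np.round(w/n,4).tolist(),"| margin %.1f step %.1f cost %.0e zmin %.3f"%(ms,mj,cm,zm),q.round(0).tolist())
        st=(p1,M)
    return q
E
python3 - <<'E'
from h import *
cup=np.array([.4476,-.234,.034]); G=mk(25,42)
path([([.40,-.14,.25],mk(-8,75),None),(cup+G.apply([0,0,-.13])+[0,0,.03],G,None),(cup,G,None)])
E
```

```text
8 "linear": [-0.0036, -0.0085, 0.0048] "delta_rot": [-0.0376, 0.0529, -0.0723] | margin 19.0 step 19.0 cost 7e-20 zmin 0.232 [-34.0, 1.0, 112.0, 8.0, 54.0, -120.0]
8 "linear": [0.0108, -0.0163, 0.007] "delta_rot": [-0.0381, -0.07, -0.0622] | margin 0.0 step 17.1 cost 1e-01 zmin 0.138 [-61.0, 17.0, 112.0, 29.0, 55.0, -178.0]
5 "linear": [0.0045, 0.0, 0.03] "delta_rot": [0.0, 0.0, 0.0] | margin 0.0 step 3.9 cost 1e-01 zmin 0.021 [-47.0, 32.0, 111.0, 34.0, 39.0, -178.0]
```

```bash
python3 - <<'E'
from h import *
cup=np.array([.4476,-.234,.034]); G=mk(25,42,180)
path([([.40,-.10,.26],mk(-30,70,40),12),([.40,-.17,.25],mk(0,72,110),12),(cup+G.apply([0,0,-.13])+[0,0,.03],G,15),(cup+G.apply([0,0,-.10]),G,3),(cup,G,5)])
E
```

```text
12 "linear": [-0.0026, -0.0017, 0.002] "delta_rot": [-0.0003, 0.0313, 0.0384] | margin 14.1 step 4.4 cost 5e-23 zmin 0.242 [-23.0, -3.0, 115.0, -3.0, 48.0, -41.0]
12 "linear": [-0.0056, -0.0005, 0.0013] "delta_rot": [-0.0009, 0.0146, 0.0603] | margin 32.4 step 1.6 cost 5e-28 zmin 0.232 [-41.0, 2.0, 112.0, 15.0, 54.0, -29.0]
15 "linear": [-0.0091, 0.0014, 0.003] "delta_rot": [-0.0067, 0.0382, 0.0546] | margin 35.3 step 3.5 cost 7e-25 zmin 0.138 [-78.0, 24.0, 120.0, 54.0, 64.0, -50.0]
3 "linear": [-0.0074, -0.0, 0.0167] "delta_rot": [0.0, 0.0, 0.0] | margin 33.3 step 2.5 cost 2e-27 zmin 0.088 [-74.0, 31.0, 121.0, 60.0, 58.0, -57.0]
5 "linear": [-0.0, 0.0, 0.02] "delta_rot": [0.0, 0.0, 0.0] | margin 33.0 step 3.1 cost 1e-29 zmin 0.021 [-64.0, 40.0, 121.0, 75.0, 50.0, -66.0]
```

Emit:
{"method": "drive_tool", "body": {"deltas": [{"linear": [-0.0026, -0.0017, 0.002], "delta_rot": [-0.0003, 0.0313, 0.0384], "fingers": 1}, {"linear": [-0.0026, -0.0017, 0.002], "delta_rot": [-0.0003, 0.0313, 0.0384], "fingers": 1}, {"linear": [-0.0026, -0.0017, 0.002], "delta_rot": [-0.0003, 0.0313, 0.0384], "fingers": 1}, {"linear": [-0.0026, -0.0017, 0.002], "delta_rot": [-0.0003, 0.0313, 0.0384], "fingers": 1}, {"linear": [-0.0026, -0.0017, 0.002], "delta_rot": [-0.0003, 0.0313, 0.0384], "fingers": 1}, {"linear": [-0.0026, -0.0017, 0.002], "delta_rot": [-0.0003, 0.0313, 0.0384], "fingers": 1}, {"linear": [-0.0026, -0.0017, 0.002], "delta_rot": [-0.0003, 0.0313, 0.0384], "fingers": 1}, {"linear": [-0.0026, -0.0017, 0.002], "delta_rot": [-0.0003, 0.0313, 0.0384], "fingers": 1}, {"linear": [-0.0026, -0.0017, 0.002], "delta_rot": [-0.0003, 0.0313, 0.0384], "fingers": 1}, {"linear": [-0.0026, -0.0017, 0.002], "delta_rot": [-0.0003, 0.0313, 0.0384], "fingers": 1}, {"linear": [-0.0026, -0.0017, 0.002], "delta_rot": [-0.0003, 0.0313, 0.0384], "fingers": 1}, {"linear": [-0.0026, -0.0017, 0.002], "delta_rot": [-0.0003, 0.0313, 0.0384], "fingers": 1}]}}

```text
time: 3.1
tool_pos: [0.4065, -0.1027, 0.2418]
tcp_rot: [166.9, 15.0, 108.2]
wrist_force: [0.9, -0.1, -0.2]
gripper_width: 0.0919
gripper_force: 0.0
```

Emit:
{"method": "drive_tool", "body": {"deltas": [{"linear": [-0.0056, -0.0005, 0.0013], "delta_rot": [-0.0009, 0.0146, 0.0603], "fingers": 1}, {"linear": [-0.0056, -0.0005, 0.0013], "delta_rot": [-0.0009, 0.0146, 0.0603], "fingers": 1}, {"linear": [-0.0056, -0.0005, 0.0013], "delta_rot": [-0.0009, 0.0146, 0.0603], "fingers": 1}, {"linear": [-0.0056, -0.0005, 0.0013], "delta_rot": [-0.0009, 0.0146, 0.0603], "fingers": 1}, {"linear": [-0.0056, -0.0005, 0.0013], "delta_rot": [-0.0009, 0.0146, 0.0603], "fingers": 1}, {"linear": [-0.0056, -0.0005, 0.0013], "delta_rot": [-0.0009, 0.0146, 0.0603], "fingers": 1}, {"linear": [-0.0056, -0.0005, 0.0013], "delta_rot": [-0.0009, 0.0146, 0.0603], "fingers": 1}, {"linear": [-0.0056, -0.0005, 0.0013], "delta_rot": [-0.0009, 0.0146, 0.0603], "fingers": 1}, {"linear": [-0.0056, -0.0005, 0.0013], "delta_rot": [-0.0009, 0.0146, 0.0603], "fingers": 1}, {"linear": [-0.0056, -0.0005, 0.0013], "delta_rot": [-0.0009, 0.0146, 0.0603], "fingers": 1}, {"linear": [-0.0056, -0.0005, 0.0013], "delta_rot": [-0.0009, 0.0146, 0.0603], "fingers": 1}, {"linear": [-0.0056, -0.0005, 0.0013], "delta_rot": [-0.0009, 0.0146, 0.0603], "fingers": 1}]}}

```text
time: 4.1
tool_pos: [0.4063, -0.1698, 0.2318]
tcp_rot: [163.2, -6.2, 70.8]
wrist_force: [-0.3, -0.2, 0.3]
gripper_width: 0.0917
gripper_force: 0.0
```

```bash
python3 - <<'E'
from h import *
cup=np.array([.4476,-.234,.034]); G=mk(25,42,180)
path([(cup+G.apply([0,0,-.13])+[0,0,.03],G,12),(cup+G.apply([0,0,-.10]),G,3),(cup,G,5)])
E
```

```text
12 "linear": [-0.0114, 0.0017, 0.0038] "delta_rot": [-0.0086, 0.0478, 0.0679] | margin 35.3 step 4.3 cost 3e-23 zmin 0.138 [-78.0, 24.0, 120.0, 54.0, 64.0, -50.0]
3 "linear": [-0.0074, -0.0, 0.0167] "delta_rot": [0.0, 0.0, 0.0] | margin 33.3 step 2.5 cost 2e-27 zmin 0.088 [-74.0, 31.0, 121.0, 60.0, 58.0, -57.0]
5 "linear": [-0.0, 0.0, 0.02] "delta_rot": [0.0, 0.0, 0.0] | margin 33.0 step 3.1 cost 7e-30 zmin 0.021 [-64.0, 40.0, 121.0, 75.0, 50.0, -66.0]
```

Emit:
{"method": "drive_tool", "body": {"deltas": [{"linear": [-0.0114, 0.0017, 0.0038], "delta_rot": [-0.0086, 0.0478, 0.0679], "fingers": 1}, {"linear": [-0.0114, 0.0017, 0.0038], "delta_rot": [-0.0086, 0.0478, 0.0679], "fingers": 1}, {"linear": [-0.0114, 0.0017, 0.0038], "delta_rot": [-0.0086, 0.0478, 0.0679], "fingers": 1}, {"linear": [-0.0114, 0.0017, 0.0038], "delta_rot": [-0.0086, 0.0478, 0.0679], "fingers": 1}, {"linear": [-0.0114, 0.0017, 0.0038], "delta_rot": [-0.0086, 0.0478, 0.0679], "fingers": 1}, {"linear": [-0.0114, 0.0017, 0.0038], "delta_rot": [-0.0086, 0.0478, 0.0679], "fingers": 1}, {"linear": [-0.0114, 0.0017, 0.0038], "delta_rot": [-0.0086, 0.0478, 0.0679], "fingers": 1}, {"linear": [-0.0114, 0.0017, 0.0038], "delta_rot": [-0.0086, 0.0478, 0.0679], "fingers": 1}, {"linear": [-0.0114, 0.0017, 0.0038], "delta_rot": [-0.0086, 0.0478, 0.0679], "fingers": 1}, {"linear": [-0.0114, 0.0017, 0.0038], "delta_rot": [-0.0086, 0.0478, 0.0679], "fingers": 1}, {"linear": [-0.0114, 0.0017, 0.0038], "delta_rot": [-0.0086, 0.0478, 0.0679], "fingers": 1}, {"linear": [-0.0114, 0.0017, 0.0038], "delta_rot": [-0.0086, 0.0478, 0.0679], "fingers": 1}]}}

```text
time: 5.1
tool_pos: [0.373, -0.2702, 0.1381]
tcp_rot: [179.9, -48.1, 25.0]
wrist_force: [-0.2, 1.1, -0.4]
gripper_width: 0.0919
gripper_force: 0.0
```

```bash
python3 - <<'E'
from h import *
cup=np.array([.4476,-.234,.034]); G=mk(25,42,180)
path([(cup+G.apply([0,0,-.10]),G,4),(cup+G.apply([0,0,-.03]),G,4),(cup,G,5)])
c=read_camera("side"); s=read_camera("top")
a=cv2.resize(c["frame"][60:260,260:560],None,fx=2,fy=2); b=cv2.resize(s["frame"][170:370,300:500],None,fx=2,fy=2)
cv2.imwrite("pics/pre.png",np.hstack([a[:, :400],b]))
E
```

```text
4 "linear": [-0.0055, -0.0003, 0.0126] "delta_rot": [0.0003, -0.0005, 0.0] | margin 33.3 step 1.8 cost 5e-30 zmin 0.088 [-74.0, 31.0, 121.0, 60.0, 58.0, -57.0]
4 "linear": [-0.0, 0.0, 0.0175] "delta_rot": [0.0, 0.0, 0.0] | margin 33.0 step 2.7 cost 2e-18 zmin 0.041 [-67.0, 37.0, 122.0, 70.0, 52.0, -63.0]
5 "linear": [-0.0, -0.0, 0.006] "delta_rot": [0.0, 0.0, 0.0] | margin 33.2 step 0.9 cost 7e-24 zmin 0.021 [-64.0, 40.0, 121.0, 75.0, 50.0, -66.0]
```

View pics/pre.png

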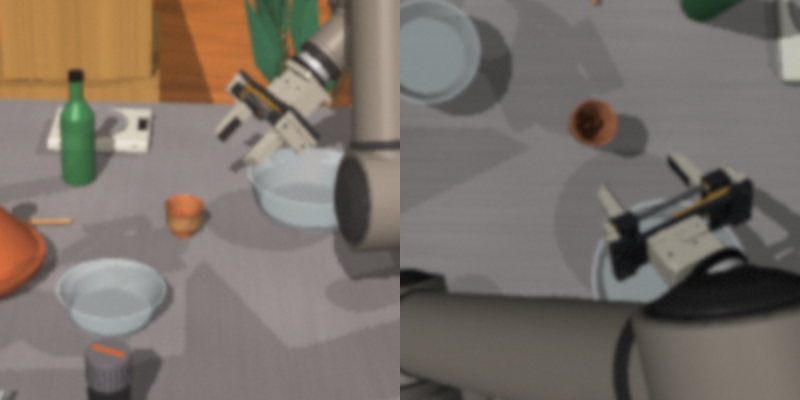

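The gripper is above the big dish and aimed at the cup, with the open fingers bracketing its line. I'll close in.

Emit:
{"method": "drive_tool", "body": {"deltas": [{"linear": [-0.0055, -0.0003, 0.0126], "delta_rot": [0.0003, -0.0005, 0], "fingers": 1}, {"linear": [-0.0055, -0.0003, 0.0126], "delta_rot": [0.0003, -0.0005, 0], "fingers": 1}, {"linear": [-0.0055, -0.0003, 0.0126], "delta_rot": [0.0003, -0.0005, 0], "fingers": 1}, {"linear": [-0.0055, -0.0003, 0.0126], "delta_rot": [0.0003, -0.0005, 0], "fingers": 1}, {"linear": [0, 0, 0.0175], "delta_rot": [0, 0, 0], "fingers": 1}, {"linear": [0, 0, 0.0175], "delta_rot": [0, 0, 0], "fingers": 1}, {"linear": [0, 0, 0.0175], "delta_rot": [0, 0, 0], "fingers": 1}, {"linear": [0, 0, 0.0175], "delta_rot": [0, 0, 0], "fingers": 1}]}}

```text
time: 5.87
tool_pos: [0.4414, -0.2364, 0.0417]
tcp_rot: [179.7, -47.8, 25.6]
wrist_force: [-0.6, -0.9, 0.7]
gripper_width: 0.092
gripper_force: 0.0
```

Emit:
{"method": "drive_tool", "body": {"deltas": [{"linear": [0, 0, 0.006], "delta_rot": [0, 0, 0], "fingers": 1}, {"linear": [0, 0, 0.006], "delta_rot": [0, 0, 0], "fingers": 1}, {"linear": [0, 0, 0.006], "delta_rot": [0, 0, 0], "fingers": 1}, {"linear": [0, 0, 0.006], "delta_rot": [0, 0, 0], "fingers": 1}, {"linear": [0, 0, 0.006], "delta_rot": [0, 0, 0], "fingers": 1}, {"linear": [0, 0, 0], "delta_rot": [0, 0, 0], "fingers": 1}]}}

```text
time: 6.37
tool_pos: [0.4607, -0.227, 0.021]
tcp_rot: [179.9, -47.9, 25.3]
wrist_force: [0.1, 0.7, -0.4]
gripper_width: 0.0918
gripper_force: 0.0
```

Emit:
{"method": "drive_tool", "body": {"deltas": [{"linear": [0, 0, 0], "delta_rot": [0, 0, 0], "fingers": 0.5}, {"linear": [0, 0, 0], "delta_rot": [0, 0, 0], "fingers": 0.4}, {"linear": [0, 0, 0], "delta_rot": [0, 0, 0], "fingers": 0.3}, {"linear": [0, 0, 0], "delta_rot": [0, 0, 0], "fingers": 0.2}, {"linear": [0, 0, 0], "delta_rot": [0, 0, 0], "fingers": 0.1}, {"linear": [0, 0, 0], "delta_rot": [0, 0, 0], "fingers": 0}, {"linear": [0, 0, 0], "delta_rot": [0, 0, 0], "fingers": -0.5}, {"linear": [0, 0, 0], "delta_rot": [0, 0, 0], "fingers": -1}, {"linear": [0, 0, 0], "delta_rot": [0, 0, 0], "fingers": -1}, {"linear": [0, 0, 0], "delta_rot": [0, 0, 0], "fingers": -1}], "force": 18}}

```text
time: 7.2
tool_pos: [0.4605, -0.2276, 0.0215]
tcp_rot: [179.8, -47.9, 25.3]
wrist_force: [-2.8, -3.1, 3.3]
gripper_width: 0.0631
gripper_force: 16.7
```

```bash
python3 - <<'E'
from h import *
G=mk(25,42,180); dish=np.array([.5497,.0087,.115])
c0,r0=pose(); c=c0-r0.apply([0,0,.019]); print(c)
U=mk(35,42,180)
path([(c+[0,0,.03],G,4),(c+[0,0,.10],G,4),(dish+[-.03,-.10,.025],mk(30,42,180),10),(dish,U,10),(dish,mk(35,42,260),20),(dish,mk(35,42,359),20),(dish,mk(35,15,360),12)])
E
```

```text
[ 0.44772588 -0.23361313  0.03429042]
4 "linear": [0.0056, 0.0, -0.005] "delta_rot": [-0.0002, 0.0005, 0.0009] | margin 33.6 step 1.6 cost 7e-19 zmin 0.029 [-64.0, 36.0, 121.0, 72.0, 52.0, -60.0]
4 "linear": [0.013, 0.0, -0.0117] "delta_rot": [0.0, 0.0, 0.0] | margin 34.1 step 3.3 cost 5e-26 zmin 0.069 [-64.0, 27.0, 119.0, 64.0, 56.0, -47.0]
10 "linear": [0.0091, -0.0095, 0.0092] "delta_rot": [0.0065, 0.0, -0.0058] | margin 31.1 step 2.2 cost 8e-29 zmin 0.122 [-43.0, 24.0, 122.0, 75.0, 47.0, -45.0]
10 "linear": [0.0034, -0.007, 0.0075] "delta_rot": [0.0065, -0.0, -0.0058] | margin 25.9 step 1.4 cost 4e-30 zmin 0.102 [-29.0, 28.0, 123.0, 87.0, 42.0, -50.0]
20 "linear": [0.0, -0.0, -0.0] "delta_rot": [0.0, -0.0, 0.0698] | margin 25.9 step 4.0 cost 3e-29 zmin 0.102 [-29.0, 28.0, 123.0, 87.0, 42.0, 30.0]
20 "linear": [0.0, -0.0, -0.0] "delta_rot": [0.0, 0.0, 0.0864] | margin 25.9 step 5.0 cost 4e-21 zmin 0.102 [-29.0, 28.0, 123.0, 87.0, 42.0, 129.0]
12 "linear": [-0.0007, -0.0, -0.0] "delta_rot": [0.0003, -0.0393, 0.0014] | margin 24.5 step 4.3 cost 9e-28 zmin 0.103 [-39.0, 46.0, 130.0, 105.0, 74.0, 94.0]
```

Emit:
{"method": "drive_tool", "body": {"deltas": [{"linear": [0.0056, 0, -0.005], "delta_rot": [0, 0, 0], "fingers": -1}, {"linear": [0.0056, 0, -0.005], "delta_rot": [0, 0, 0], "fingers": -1}, {"linear": [0.0056, 0, -0.005], "delta_rot": [0, 0, 0], "fingers": -1}, {"linear": [0.0056, 0, -0.005], "delta_rot": [0, 0, 0], "fingers": -1}, {"linear": [0.013, 0, -0.0117], "delta_rot": [0, 0, 0], "fingers": -1}, {"linear": [0.013, 0, -0.0117], "delta_rot": [0, 0, 0], "fingers": -1}, {"linear": [0.013, 0, -0.0117], "delta_rot": [0, 0, 0], "fingers": -1}, {"linear": [0.013, 0, -0.0117], "delta_rot": [0, 0, 0], "fingers": -1}]}}

```text
time: 7.87
tool_pos: [0.4604, -0.2266, 0.1226]
tcp_rot: [179.9, -47.8, 25.3]
wrist_force: [-0.0, 0.2, -2.0]
gripper_width: 0.0635
gripper_force: 17.2
```

Emit:
{"method": "drive_tool", "body": {"deltas": [{"linear": [0.0091, -0.0095, 0.0092], "delta_rot": [0.0065, 0, -0.0058], "fingers": -1}, {"linear": [0.0091, -0.0095, 0.0092], "delta_rot": [0.0065, 0, -0.0058], "fingers": -1}, {"linear": [0.0091, -0.0095, 0.0092], "delta_rot": [0.0065, 0, -0.0058], "fingers": -1}, {"linear": [0.0091, -0.0095, 0.0092], "delta_rot": [0.0065, 0, -0.0058], "fingers": -1}, {"linear": [0.0091, -0.0095, 0.0092], "delta_rot": [0.0065, 0, -0.0058], "fingers": -1}, {"linear": [0.0091, -0.0095, 0.0092], "delta_rot": [0.0065, 0, -0.0058], "fingers": -1}, {"linear": [0.0091, -0.0095, 0.0092], "delta_rot": [0.0065, 0, -0.0058], "fingers": -1}, {"linear": [0.0091, -0.0095, 0.0092], "delta_rot": [0.0065, 0, -0.0058], "fingers": -1}, {"linear": [0.0091, -0.0095, 0.0092], "delta_rot": [0.0065, 0, -0.0058], "fingers": -1}, {"linear": [0.0091, -0.0095, 0.0092], "delta_rot": [0.0065, 0, -0.0058], "fingers": -1}]}}

```text
time: 8.7
tool_pos: [0.5316, -0.0821, 0.1276]
tcp_rot: [179.9, -47.9, 30.3]
wrist_force: [-0.2, 0.8, -2.9]
gripper_width: 0.0632
gripper_force: 17.2
```

```bash
python3 - <<'E'
from h import *
dish=np.array([.5497,.0087,.115])
path([(dish,mk(35,42,180),10)])
t=read_camera("top"); s=read_camera("side")
a=cv2.resize(s["frame"][100:250,220:420],None,fx=2,fy=2); b=cv2.resize(t["frame"][130:280,280:480],None,fx=2,fy=2)
cv2.imwrite("pics/carry.png",np.hstack([a,b]))
E
```

```text
10 "linear": [0.0034, -0.0068, 0.0075] "delta_rot": [0.0062, 0.0002, -0.0055] | margin 25.9 step 1.4 cost 1e-18 zmin 0.102 [-29.0, 28.0, 123.0, 87.0, 42.0, -50.0]
```

View pics/carry.png

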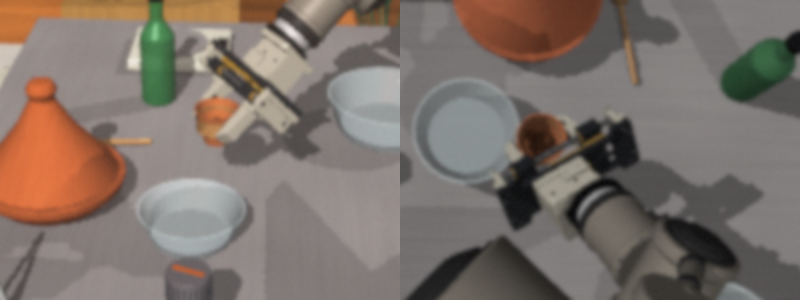

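The cup is held upright with the nutmegs still in it, in the top crop at (540,135), next to the dish. I'll move it over the dish and roll it slowly.

Emit:
{"method": "drive_tool", "body": {"deltas": [{"linear": [0.0034, -0.0068, 0.0075], "delta_rot": [0.0062, 0.0002, -0.0055], "fingers": -1}, {"linear": [0.0034, -0.0068, 0.0075], "delta_rot": [0.0062, 0.0002, -0.0055], "fingers": -1}, {"linear": [0.0034, -0.0068, 0.0075], "delta_rot": [0.0062, 0.0002, -0.0055], "fingers": -1}, {"linear": [0.0034, -0.0068, 0.0075], "delta_rot": [0.0062, 0.0002, -0.0055], "fingers": -1}, {"linear": [0.0034, -0.0068, 0.0075], "delta_rot": [0.0062, 0.0002, -0.0055], "fingers": -1}, {"linear": [0.0034, -0.0068, 0.0075], "delta_rot": [0.0062, 0.0002, -0.0055], "fingers": -1}, {"linear": [0.0034, -0.0068, 0.0075], "delta_rot": [0.0062, 0.0002, -0.0055], "fingers": -1}, {"linear": [0.0034, -0.0068, 0.0075], "delta_rot": [0.0062, 0.0002, -0.0055], "fingers": -1}, {"linear": [0.0034, -0.0068, 0.0075], "delta_rot": [0.0062, 0.0002, -0.0055], "fingers": -1}, {"linear": [0.0034, -0.0068, 0.0075], "delta_rot": [0.0062, 0.0002, -0.0055], "fingers": -1}]}}

```text
time: 9.63
tool_pos: [0.5618, 0.0172, 0.1017]
tcp_rot: [-180.0, -48.0, 35.0]
wrist_force: [-0.6, -0.4, -2.2]
gripper_width: 0.0632
gripper_force: 17.2
```

Emit:
{"method": "drive_tool", "body": {"deltas": [{"linear": [0, 0, 0], "delta_rot": [0, 0, 0.07], "fingers": -1}, {"linear": [0, 0, 0], "delta_rot": [0, 0, 0.07], "fingers": -1}, {"linear": [0, 0, 0], "delta_rot": [0, 0, 0.07], "fingers": -1}, {"linear": [0, 0, 0], "delta_rot": [0, 0, 0.07], "fingers": -1}, {"linear": [0, 0, 0], "delta_rot": [0, 0, 0.07], "fingers": -1}, {"linear": [0, 0, 0], "delta_rot": [0, 0, 0.07], "fingers": -1}, {"linear": [0, 0, 0], "delta_rot": [0, 0, 0.07], "fingers": -1}, {"linear": [0, 0, 0], "delta_rot": [0, 0, 0.07], "fingers": -1}, {"linear": [0, 0, 0], "delta_rot": [0, 0, 0.07], "fingers": -1}, {"linear": [0, 0, 0], "delta_rot": [0, 0, 0.07], "fingers": -1}, {"linear": [0, 0, 0], "delta_rot": [0, 0, 0.07], "fingers": -1}, {"linear": [0, 0, 0], "delta_rot": [0, 0, 0.07], "fingers": -1}]}}

```text
time: 10.63
tool_pos: [0.5617, 0.0168, 0.1018]
tcp_rot: [-140.3, -29.6, -24.2]
wrist_force: [0.3, -0.0, -2.5]
gripper_width: 0.0634
gripper_force: 17.1
```

Emit:
{"method": "drive_tool", "body": {"deltas": [{"linear": [0, 0, 0], "delta_rot": [0, 0, 0.07], "fingers": -1}, {"linear": [0, 0, 0], "delta_rot": [0, 0, 0.07], "fingers": -1}, {"linear": [0, 0, 0], "delta_rot": [0, 0, 0.07], "fingers": -1}, {"linear": [0, 0, 0], "delta_rot": [0, 0, 0.07], "fingers": -1}, {"linear": [0, 0, 0], "delta_rot": [0, 0, 0.07], "fingers": -1}, {"linear": [0, 0, 0], "delta_rot": [0, 0, 0.07], "fingers": -1}, {"linear": [0, 0, 0], "delta_rot": [0, 0, 0.07], "fingers": -1}, {"linear": [0, 0, 0], "delta_rot": [0, 0, 0.07], "fingers": -1}, {"linear": [0, 0, 0], "delta_rot": [0, 0, 0.07], "fingers": -1}, {"linear": [0, 0, 0], "delta_rot": [0, 0, 0.07], "fingers": -1}, {"linear": [0, 0, 0], "delta_rot": [0, 0, 0.07], "fingers": -1}, {"linear": [0, 0, 0], "delta_rot": [0, 0, 0.07], "fingers": -1}]}}

```text
time: 11.63
tool_pos: [0.5617, 0.0167, 0.1018]
tcp_rot: [-132.2, 4.8, -59.4]
wrist_force: [0.3, -0.2, -2.4]
gripper_width: 0.0631
gripper_force: 17.1
```

Emit:
{"method": "drive_tool", "body": {"deltas": [{"linear": [0, 0, 0], "delta_rot": [0, 0, 0.07], "fingers": -1}, {"linear": [0, 0, 0], "delta_rot": [0, 0, 0.07], "fingers": -1}, {"linear": [0, 0, 0], "delta_rot": [0, 0, 0.07], "fingers": -1}, {"linear": [0, 0, 0], "delta_rot": [0, 0, 0.07], "fingers": -1}, {"linear": [0, 0, 0], "delta_rot": [0, 0, 0.07], "fingers": -1}, {"linear": [0, 0, 0], "delta_rot": [0, 0, 0.07], "fingers": -1}, {"linear": [0, 0, 0], "delta_rot": [0, 0, 0.07], "fingers": -1}, {"linear": [0, 0, 0], "delta_rot": [0, 0, 0.07], "fingers": -1}, {"linear": [0, 0, 0], "delta_rot": [0, 0, 0.07], "fingers": -1}, {"linear": [0, 0, 0], "delta_rot": [0, 0, 0.07], "fingers": -1}, {"linear": [0, 0, 0], "delta_rot": [0, 0, 0.07], "fingers": -1}, {"linear": [0, 0, 0], "delta_rot": [0, 0, 0.07], "fingers": -1}]}}

```text
time: 12.63
tool_pos: [0.5617, 0.0167, 0.1018]
tcp_rot: [-147.3, 37.3, -98.3]
wrist_force: [-0.2, 1.1, -2.8]
gripper_width: 0.0629
gripper_force: 17.0
```

```bash
python3 - <<'E'
from h import *
dish=np.array([.5497,.0087,.115])
path([(dish,mk(35,42,352),3),(dish,mk(35,15,360),12)])
E
```

```text
3 "linear": [-0.0001, 0.0001, -0.0002] "delta_rot": [-0.0001, -0.0002, 0.1593] | margin 25.9 step 9.4 cost 5e-30 zmin 0.102 [-29.0, 28.0, 123.0, 87.0, 42.0, 122.0]
12 "linear": [-0.0007, -0.0001, -0.0] "delta_rot": [0.0027, -0.0392, 0.0114] | margin 24.5 step 3.5 cost 1e-25 zmin 0.103 [-39.0, 46.0, 130.0, 105.0, 74.0, 94.0]
```

Emit:
{"method": "drive_tool", "body": {"deltas": [{"linear": [0, 0, 0], "delta_rot": [0, 0, 0.08], "fingers": -1}, {"linear": [0, 0, 0], "delta_rot": [0, 0, 0.08], "fingers": -1}, {"linear": [0, 0, 0], "delta_rot": [0, 0, 0.08], "fingers": -1}, {"linear": [0, 0, 0], "delta_rot": [0, 0, 0.08], "fingers": -1}, {"linear": [0, 0, 0], "delta_rot": [0, 0, 0.08], "fingers": -1}, {"linear": [0, 0, 0], "delta_rot": [0, 0, 0.08], "fingers": -1}]}}

```text
time: 13.13
tool_pos: [0.5618, 0.0167, 0.1019]
tcp_rot: [-171.3, 47.4, -133.3]
wrist_force: [-0.4, 0.5, -1.9]
gripper_width: 0.0633
gripper_force: 17.0
```

Emit:
{"method": "drive_tool", "body": {"deltas": [{"linear": [-0.0007, 0, 0], "delta_rot": [0.0027, -0.0392, 0.0114], "fingers": -1}, {"linear": [-0.0007, 0, 0], "delta_rot": [0.0027, -0.0392, 0.0114], "fingers": -1}, {"linear": [-0.0007, 0, 0], "delta_rot": [0.0027, -0.0392, 0.0114], "fingers": -1}, {"linear": [-0.0007, 0, 0], "delta_rot": [0.0027, -0.0392, 0.0114], "fingers": -1}, {"linear": [-0.0007, 0, 0], "delta_rot": [0.0027, -0.0392, 0.0114], "fingers": -1}, {"linear": [-0.0007, 0, 0], "delta_rot": [0.0027, -0.0392, 0.0114], "fingers": -1}, {"linear": [-0.0007, 0, 0], "delta_rot": [0.0027, -0.0392, 0.0114], "fingers": -1}, {"linear": [-0.0007, 0, 0], "delta_rot": [0.0027, -0.0392, 0.0114], "fingers": -1}, {"linear": [-0.0007, 0, 0], "delta_rot": [0.0027, -0.0392, 0.0114], "fingers": -1}, {"linear": [-0.0007, 0, 0], "delta_rot": [0.0027, -0.0392, 0.0114], "fingers": -1}, {"linear": [-0.0007, 0, 0], "delta_rot": [0.0027, -0.0392, 0.0114], "fingers": -1}, {"linear": [-0.0007, 0, 0], "delta_rot": [0.0027, -0.0392, 0.0114], "fingers": -1}]}}

```text
time: 14.13
tool_pos: [0.565, 0.019, 0.109]
tcp_rot: [-179.5, 75.1, -144.5]
wrist_force: [0.2, 0.2, -1.4]
gripper_width: 0.0638
gripper_force: 17.0
```

```bash
python3 - <<'E'
from h import *
t=read_camera("top"); s=read_camera("side")
a=cv2.resize(s["frame"][120:250,250:390],None,fx=2.8,fy=2.8); b=cv2.resize(t["frame"][140:270,250:390],None,fx=2.8,fy=2.8)
cv2.imwrite("pics/pour.png",np.hstack([a,b])); print(state()["wrist_force"])
E
```

```text
[-0.45226453 -0.01379433 -2.6944468 ]
```

View pics/pour.png

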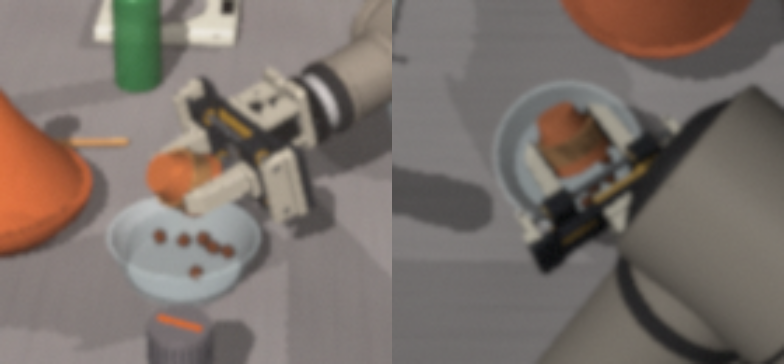

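All six nutmegs are visible in the dish in the side crop. Next I'll return the cup upright to its spot.

```bash
python3 - <<'E'
from h import *
dish=np.array([.5497,.0087,.135]); c=np.array([.4477,-.2336,.0343]); G=mk(25,42,180)
q=path([(dish,mk(35,38,350),6),([.50,-.11,.16],mk(30,42,270),14),(c+[0,0,.06],G,14),(c+[0,0,.001],G,6),(c+G.apply([0,0,-.10])+[0,0,.001],G,6),([.36,-.23,.22],mk(0,72,110),12)])
E
```

```text
6 "linear": [-0.0021, -0.0001, -0.0016] "delta_rot": [-0.0058, 0.0666, -0.0288] | margin 25.0 step 5.5 cost 1e-21 zmin 0.110 [-31.0, 27.0, 124.0, 89.0, 46.0, 118.0]
14 "linear": [0.0068, -0.001, -0.007] "delta_rot": [-0.0008, 0.0074, -0.0956] | margin 29.3 step 5.4 cost 6e-18 zmin 0.122 [-47.0, 21.0, 122.0, 70.0, 50.0, 48.0]
14 "linear": [-0.0011, 0.0115, -0.0022] "delta_rot": [-0.0036, 0.0036, -0.108] | margin 28.4 step 8.4 cost 1e-25 zmin 0.082 [-64.0, 32.0, 120.0, 68.0, 53.0, -54.0]
6 "linear": [-0.0073, -0.0, 0.0066] "delta_rot": [0.0, 0.0, 0.0] | margin 33.5 step 1.8 cost 5e-30 zmin 0.023 [-64.0, 40.0, 121.0, 75.0, 50.0, -65.0]
6 "linear": [0.0, -0.0, -0.0167] "delta_rot": [0.0, 0.0, 0.0] | margin 33.0 step 2.6 cost 1e-29 zmin 0.034 [-74.0, 30.0, 121.0, 60.0, 58.0, -57.0]
12 "linear": [0.0052, -0.0012, -0.0085] "delta_rot": [0.0084, -0.0477, -0.0682] | margin 34.2 step 3.8 cost 7e-27 zmin 0.099 [-53.0, 4.0, 115.0, 18.0, 52.0, -43.0]
```

Emit:
{"method": "drive_tool", "body": {"deltas": [{"linear": [-0.0021, 0, -0.0016], "delta_rot": [-0.0058, 0.0666, -0.0288], "fingers": -1}, {"linear": [-0.0021, 0, -0.0016], "delta_rot": [-0.0058, 0.0666, -0.0288], "fingers": -1}, {"linear": [-0.0021, 0, -0.0016], "delta_rot": [-0.0058, 0.0666, -0.0288], "fingers": -1}, {"linear": [-0.0021, 0, -0.0016], "delta_rot": [-0.0058, 0.0666, -0.0288], "fingers": -1}, {"linear": [-0.0021, 0, -0.0016], "delta_rot": [-0.0058, 0.0666, -0.0288], "fingers": -1}, {"linear": [-0.0021, 0, -0.0016], "delta_rot": [-0.0058, 0.0666, -0.0288], "fingers": -1}]}}

```text
time: 14.73
tool_pos: [0.5615, 0.0174, 0.1255]
tcp_rot: [-167.0, 50.6, -128.7]
wrist_force: [-0.1, 0.8, -1.6]
gripper_width: 0.0634
gripper_force: 17.0
```

Emit:
{"method": "drive_tool", "body": {"deltas": [{"linear": [0.0068, -0.001, -0.007], "delta_rot": [-0.0008, 0.0074, -0.0956], "fingers": -1}, {"linear": [0.0068, -0.001, -0.007], "delta_rot": [-0.0008, 0.0074, -0.0956], "fingers": -1}, {"linear": [0.0068, -0.001, -0.007], "delta_rot": [-0.0008, 0.0074, -0.0956], "fingers": -1}, {"linear": [0.0068, -0.001, -0.007], "delta_rot": [-0.0008, 0.0074, -0.0956], "fingers": -1}, {"linear": [0.0068, -0.001, -0.007], "delta_rot": [-0.0008, 0.0074, -0.0956], "fingers": -1}, {"linear": [0.0068, -0.001, -0.007], "delta_rot": [-0.0008, 0.0074, -0.0956], "fingers": -1}, {"linear": [0.0068, -0.001, -0.007], "delta_rot": [-0.0008, 0.0074, -0.0956], "fingers": -1}, {"linear": [0.0068, -0.001, -0.007], "delta_rot": [-0.0008, 0.0074, -0.0956], "fingers": -1}, {"linear": [0.0068, -0.001, -0.007], "delta_rot": [-0.0008, 0.0074, -0.0956], "fingers": -1}, {"linear": [0.0068, -0.001, -0.007], "delta_rot": [-0.0008, 0.0074, -0.0956], "fingers": -1}, {"linear": [0.0068, -0.001, -0.007], "delta_rot": [-0.0008, 0.0074, -0.0956], "fingers": -1}, {"linear": [0.0068, -0.001, -0.007], "delta_rot": [-0.0008, 0.0074, -0.0956], "fingers": -1}]}}

```text
time: 15.73
tool_pos: [0.5136, -0.0856, 0.1401]
tcp_rot: [-132.4, 8.3, -66.6]
wrist_force: [0.2, -0.1, -1.8]
gripper_width: 0.0628
gripper_force: 17.1
```

```bash
python3 - <<'E'
from h import *
c=np.array([.4477,-.2336,.0343]); G=mk(25,42,180)
q=path([(c+[.02,.04,.08],mk(27,42,215),12),(c+[0,0,.05],G,6)])
E
```

```text
12 "linear": [0.0037, 0.0088, -0.0027] "delta_rot": [-0.0019, 0.0041, -0.0924] | margin 29.6 step 6.8 cost 1e-28 zmin 0.102 [-58.0, 29.0, 121.0, 69.0, 53.0, -16.0]
6 "linear": [-0.0057, 0.0071, -0.001] "delta_rot": [-0.0042, 0.0013, -0.0979] | margin 33.1 step 7.1 cost 2e-27 zmin 0.072 [-64.0, 33.0, 121.0, 69.0, 53.0, -56.0]
```

Emit:
{"method": "drive_tool", "body": {"deltas": [{"linear": [0.0037, 0.0088, -0.0027], "delta_rot": [-0.0019, 0.0041, -0.0924], "fingers": -1}, {"linear": [0.0037, 0.0088, -0.0027], "delta_rot": [-0.0019, 0.0041, -0.0924], "fingers": -1}, {"linear": [0.0037, 0.0088, -0.0027], "delta_rot": [-0.0019, 0.0041, -0.0924], "fingers": -1}, {"linear": [0.0037, 0.0088, -0.0027], "delta_rot": [-0.0019, 0.0041, -0.0924], "fingers": -1}, {"linear": [0.0037, 0.0088, -0.0027], "delta_rot": [-0.0019, 0.0041, -0.0924], "fingers": -1}, {"linear": [0.0037, 0.0088, -0.0027], "delta_rot": [-0.0019, 0.0041, -0.0924], "fingers": -1}, {"linear": [0.0037, 0.0088, -0.0027], "delta_rot": [-0.0019, 0.0041, -0.0924], "fingers": -1}, {"linear": [0.0037, 0.0088, -0.0027], "delta_rot": [-0.0019, 0.0041, -0.0924], "fingers": -1}, {"linear": [0.0037, 0.0088, -0.0027], "delta_rot": [-0.0019, 0.0041, -0.0924], "fingers": -1}, {"linear": [0.0037, 0.0088, -0.0027], "delta_rot": [-0.0019, 0.0041, -0.0924], "fingers": -1}, {"linear": [0.0037, 0.0088, -0.0027], "delta_rot": [-0.0019, 0.0041, -0.0924], "fingers": -1}, {"linear": [0.0037, 0.0088, -0.0027], "delta_rot": [-0.0019, 0.0041, -0.0924], "fingers": -1}]}}

```text
time: 16.73
tool_pos: [0.4802, -0.1873, 0.1014]
tcp_rot: [-147.5, -37.5, -19.3]
wrist_force: [0.8, 0.1, -0.9]
gripper_width: 0.0632
gripper_force: 17.1
```

Emit:
{"method": "drive_tool", "body": {"deltas": [{"linear": [-0.0057, 0.0071, -0.001], "delta_rot": [-0.0042, 0.0013, -0.0979], "fingers": -1}, {"linear": [-0.0057, 0.0071, -0.001], "delta_rot": [-0.0042, 0.0013, -0.0979], "fingers": -1}, {"linear": [-0.0057, 0.0071, -0.001], "delta_rot": [-0.0042, 0.0013, -0.0979], "fingers": -1}, {"linear": [-0.0057, 0.0071, -0.001], "delta_rot": [-0.0042, 0.0013, -0.0979], "fingers": -1}, {"linear": [-0.0057, 0.0071, -0.001], "delta_rot": [-0.0042, 0.0013, -0.0979], "fingers": -1}, {"linear": [-0.0057, 0.0071, -0.001], "delta_rot": [-0.0042, 0.0013, -0.0979], "fingers": -1}, {"linear": [0, 0, 0], "delta_rot": [0, 0, 0], "fingers": -1}, {"linear": [0, 0, 0], "delta_rot": [0, 0, 0], "fingers": -1}]}}

```text
time: 17.4
tool_pos: [0.4603, -0.2271, 0.0709]
tcp_rot: [-179.4, -48.0, 24.3]
wrist_force: [0.2, -0.1, -1.2]
gripper_width: 0.0631
gripper_force: 17.2
```

```bash
python3 - <<'E'
from h import *
c=np.array([.4477,-.2336,.0343]); G=mk(25,42,180)
q=path([(c+[0,0,.0005],G,8)])
t=read_camera("top"); s=read_camera("side")
a=cv2.resize(s["frame"][110:220,290:410],None,fx=3.2,fy=3.2); b=cv2.resize(t["frame"][140:250,270:390],None,fx=3.2,fy=3.2)
cv2.imwrite("pics/back.png",np.hstack([a,b]))
E
```

```text
8 "linear": [-0.0045, 0.0001, 0.0041] "delta_rot": [-0.0001, 0.0, -0.0011] | margin 33.5 step 1.2 cost 4e-21 zmin 0.022 [-64.0, 40.0, 121.0, 75.0, 50.0, -65.0]
```

View pics/back.png

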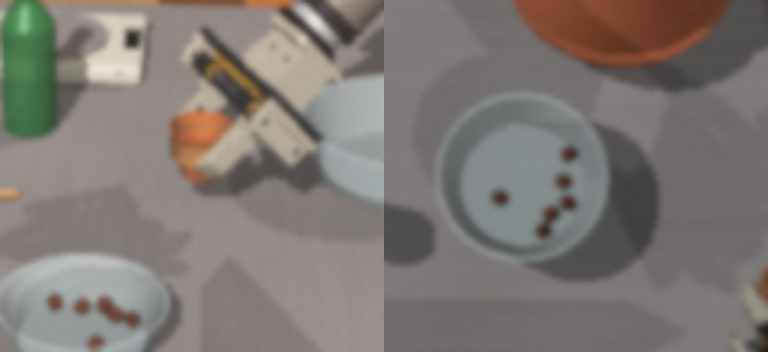

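The dish holds six nutmegs and the cup is upright above its spot. I'll set it down, open the fingers slowly and retreat.

Emit:
{"method": "drive_tool", "body": {"deltas": [{"linear": [-0.0045, 0, 0.0041], "delta_rot": [0, 0, -0.0011], "fingers": -1}, {"linear": [-0.0045, 0, 0.0041], "delta_rot": [0, 0, -0.0011], "fingers": -1}, {"linear": [-0.0045, 0, 0.0041], "delta_rot": [0, 0, -0.0011], "fingers": -1}, {"linear": [-0.0045, 0, 0.0041], "delta_rot": [0, 0, -0.0011], "fingers": -1}, {"linear": [-0.0045, 0, 0.0041], "delta_rot": [0, 0, -0.0011], "fingers": -1}, {"linear": [-0.0045, 0, 0.0041], "delta_rot": [0, 0, -0.0011], "fingers": -1}, {"linear": [-0.0045, 0, 0.0041], "delta_rot": [0, 0, -0.0011], "fingers": -1}, {"linear": [-0.0045, 0, 0.0041], "delta_rot": [0, 0, -0.0011], "fingers": -1}, {"linear": [0, 0, 0], "delta_rot": [0, 0, 0], "fingers": -1}, {"linear": [0, 0, 0], "delta_rot": [0, 0, 0], "fingers": -1}]}}

```text
time: 18.33
tool_pos: [0.4602, -0.2267, 0.0215]
tcp_rot: [180.0, -48.0, 25.2]
wrist_force: [-0.5, 0.3, -1.9]
gripper_width: 0.0625
gripper_force: 17.4
```

Emit:
{"method": "drive_tool", "body": {"deltas": [{"linear": [0, 0, 0], "delta_rot": [0, 0, 0], "fingers": 0.38}, {"linear": [0, 0, 0], "delta_rot": [0, 0, 0], "fingers": 0.42}, {"linear": [0, 0, 0], "delta_rot": [0, 0, 0], "fingers": 0.5}, {"linear": [0, 0, 0], "delta_rot": [0, 0, 0], "fingers": 0.6}, {"linear": [0, 0, 0], "delta_rot": [0, 0, 0], "fingers": 0.8}, {"linear": [0, 0, 0], "delta_rot": [0, 0, 0], "fingers": 1}, {"linear": [0, 0, 0], "delta_rot": [0, 0, 0], "fingers": 1}, {"linear": [0, 0, 0], "delta_rot": [0, 0, 0], "fingers": 1}]}}

```text
time: 19.0
tool_pos: [0.4603, -0.2268, 0.022]
tcp_rot: [179.9, -48.0, 25.3]
wrist_force: [0.0, -1.1, 0.8]
gripper_width: 0.0906
gripper_force: 0.0
```

Emit:
{"method": "drive_tool", "body": {"deltas": [{"linear": [0, 0, -0.008], "delta_rot": [0, 0, 0], "fingers": 1}, {"linear": [0, 0, -0.014], "delta_rot": [0, 0, 0], "fingers": 1}, {"linear": [0, 0, -0.018], "delta_rot": [0, 0, 0], "fingers": 1}, {"linear": [0, 0, -0.02], "delta_rot": [0, 0, 0], "fingers": 1}, {"linear": [0, 0, -0.02], "delta_rot": [0, 0, 0], "fingers": 1}, {"linear": [0, 0, -0.02], "delta_rot": [0, 0, 0], "fingers": 1}]}}

```text
time: 19.5
tool_pos: [0.3919, -0.2585, 0.0897]
tcp_rot: [179.9, -48.0, 25.2]
wrist_force: [-0.1, -0.0, -0.4]
gripper_width: 0.0918
gripper_force: 0.0
```

```bash
python3 - <<'E'
from h import *
s=read_camera("side");t=read_camera("top")
a=cv2.resize(s["frame"][110:220,290:410],None,fx=3.2,fy=3.2); b=cv2.resize(t["frame"][150:260,160:280],None,fx=3.2,fy=3.2)
cv2.imwrite("pics/placed.png",np.hstack([a,b]))
# cap bar centroid, fresh
for c,(x,y,w,h) in((t,(200,170,40,40)),(s,(295,220,40,30))):
    m=cv2.inRange(cv2.cvtColor(c["frame"][y:y+h,x:x+w],cv2.COLOR_BGR2HSV),(0,120,90),(20,255,255))
    k=max(cv2.findContours(m,0,1)[0],key=cv2.contourArea); M=cv2.moments(k); u,v=x+M["m10"]/M["m00"],y+M["m01"]/M["m00"]
    print(u,v,plane(c,u,v,.132))
cap=np.array([.5331,.2685])
sd=[[20,20,100,q4,60,q6] for q4 in(0,30) for q6 in(-90,-30,30,90)]
for r in(110,0,-60,40,70,90,140):
    M=mk(0,89.9,r); print(r,ik(np.r_[cap,.10],M,None,sd)[0].round(0),np.round(ik(np.r_[cap,.10],M,None,sd)[1:],3))
E
```

```text
216.90625 192.40625 [0.53499941 0.26797648 0.132     ]
313.1156462585034 234.7482993197279 [0.53511029 0.26734833 0.132     ]
110 [19. 34. 85. -0. 61. 39.] [ 0.    44.768]
0 [ 19.  34.  85.  -0.  61. -71.] [ 0.    44.768]
-60 [  19.   34.   85.   -0.   61. -131.] [ 0.    44.768]
40 [ 19.  34.  85.  -0.  61. -31.] [ 0.    44.768]
70 [19. 34. 85. -0. 61. -1.] [ 0.    44.768]
90 [19. 34. 85. -0. 61. 19.] [ 0.    44.768]
140 [19. 34. 85. -0. 61. 69.] [ 0.    44.768]
```

View pics/placed.png

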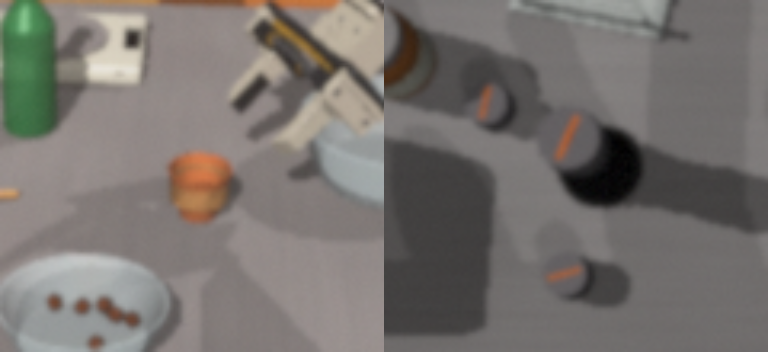

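The cup stands upright on its own, and all six nutmegs are still in the dish. The cap axis is at about (0.535, 0.2677). Now to the mill.

```bash
python3 - <<'E'
from h import *
cap=np.array([.535,.2677]); D0=mk(0,89.9,70)
q=path([([.36,-.23,.24],mk(5,72,110),12),([.42,0.02,.25],mk(0,80,90),9),(np.r_[cap,.20],D0,11),(np.r_[cap,.114],D0,6)])
E
```

```text
12 "linear": [0.0064, -0.0008, -0.0097] "delta_rot": [0.0123, -0.0458, -0.0742] | margin 34.5 step 3.8 cost 2e-27 zmin 0.102 [-54.0, 3.0, 112.0, 18.0, 57.0, -48.0]
9 "linear": [0.0284, 0.0023, 0.0012] "delta_rot": [0.0149, -0.005, -0.0293] | margin 40.1 step 5.2 cost 1e-20 zmin 0.225 [-9.0, 3.0, 109.0, 2.0, 58.0, -10.0]
11 "linear": [0.0208, 0.0132, 0.0058] "delta_rot": [0.0155, 0.0027, -0.0317] | margin 43.0 step 3.4 cost 1e-22 zmin 0.181 [19.0, 29.0, 79.0, -0.0, 71.0, -1.0]
6 "linear": [0.0, -0.0, 0.0143] "delta_rot": [0.0, 0.0, 0.0] | margin 44.3 step 1.9 cost 4e-18 zmin 0.095 [19.0, 34.0, 85.0, -0.0, 60.0, -1.0]
```

Emit:
{"method": "drive_tool", "body": {"deltas": [{"linear": [0.0064, -0.0008, -0.0097], "delta_rot": [0.0123, -0.0458, -0.0742], "fingers": 1}, {"linear": [0.0064, -0.0008, -0.0097], "delta_rot": [0.0123, -0.0458, -0.0742], "fingers": 1}, {"linear": [0.0064, -0.0008, -0.0097], "delta_rot": [0.0123, -0.0458, -0.0742], "fingers": 1}, {"linear": [0.0064, -0.0008, -0.0097], "delta_rot": [0.0123, -0.0458, -0.0742], "fingers": 1}, {"linear": [0.0064, -0.0008, -0.0097], "delta_rot": [0.0123, -0.0458, -0.0742], "fingers": 1}, {"linear": [0.0064, -0.0008, -0.0097], "delta_rot": [0.0123, -0.0458, -0.0742], "fingers": 1}, {"linear": [0.0064, -0.0008, -0.0097], "delta_rot": [0.0123, -0.0458, -0.0742], "fingers": 1}, {"linear": [0.0064, -0.0008, -0.0097], "delta_rot": [0.0123, -0.0458, -0.0742], "fingers": 1}, {"linear": [0.0064, -0.0008, -0.0097], "delta_rot": [0.0123, -0.0458, -0.0742], "fingers": 1}, {"linear": [0.0064, -0.0008, -0.0097], "delta_rot": [0.0123, -0.0458, -0.0742], "fingers": 1}, {"linear": [0.0064, -0.0008, -0.0097], "delta_rot": [0.0123, -0.0458, -0.0742], "fingers": 1}, {"linear": [0.0064, -0.0008, -0.0097], "delta_rot": [0.0123, -0.0458, -0.0742], "fingers": 1}]}}

```text
time: 20.6
tool_pos: [0.3668, -0.2269, 0.2206]
tcp_rot: [163.1, -6.1, 76.2]
wrist_force: [0.3, 0.3, -0.9]
gripper_width: 0.0919
gripper_force: 0.0
```

Emit:
{"method": "drive_tool", "body": {"deltas": [{"linear": [0.0284, 0.0023, 0.0012], "delta_rot": [0.0149, -0.005, -0.0293], "fingers": 1}, {"linear": [0.0284, 0.0023, 0.0012], "delta_rot": [0.0149, -0.005, -0.0293], "fingers": 1}, {"linear": [0.0284, 0.0023, 0.0012], "delta_rot": [0.0149, -0.005, -0.0293], "fingers": 1}, {"linear": [0.0284, 0.0023, 0.0012], "delta_rot": [0.0149, -0.005, -0.0293], "fingers": 1}, {"linear": [0.0284, 0.0023, 0.0012], "delta_rot": [0.0149, -0.005, -0.0293], "fingers": 1}, {"linear": [0.0284, 0.0023, 0.0012], "delta_rot": [0.0149, -0.005, -0.0293], "fingers": 1}, {"linear": [0.0284, 0.0023, 0.0012], "delta_rot": [0.0149, -0.005, -0.0293], "fingers": 1}, {"linear": [0.0284, 0.0023, 0.0012], "delta_rot": [0.0149, -0.005, -0.0293], "fingers": 1}, {"linear": [0.0284, 0.0023, 0.0012], "delta_rot": [0.0149, -0.005, -0.0293], "fingers": 1}]}}

```text
time: 21.35
tool_pos: [0.4232, 0.0239, 0.2297]
tcp_rot: [170.1, -0.2, 90.3]
wrist_force: [-0.7, -0.2, -0.5]
gripper_width: 0.0915
gripper_force: 0.0
```

Emit:
{"method": "drive_tool", "body": {"deltas": [{"linear": [0.0208, 0.0132, 0.0058], "delta_rot": [0.0155, 0.0027, -0.0317], "fingers": 1}, {"linear": [0.0208, 0.0132, 0.0058], "delta_rot": [0.0155, 0.0027, -0.0317], "fingers": 1}, {"linear": [0.0208, 0.0132, 0.0058], "delta_rot": [0.0155, 0.0027, -0.0317], "fingers": 1}, {"linear": [0.0208, 0.0132, 0.0058], "delta_rot": [0.0155, 0.0027, -0.0317], "fingers": 1}, {"linear": [0.0208, 0.0132, 0.0058], "delta_rot": [0.0155, 0.0027, -0.0317], "fingers": 1}, {"linear": [0.0208, 0.0132, 0.0058], "delta_rot": [0.0155, 0.0027, -0.0317], "fingers": 1}, {"linear": [0.0208, 0.0132, 0.0058], "delta_rot": [0.0155, 0.0027, -0.0317], "fingers": 1}, {"linear": [0.0208, 0.0132, 0.0058], "delta_rot": [0.0155, 0.0027, -0.0317], "fingers": 1}, {"linear": [0.0208, 0.0132, 0.0058], "delta_rot": [0.0155, 0.0027, -0.0317], "fingers": 1}, {"linear": [0.0208, 0.0132, 0.0058], "delta_rot": [0.0155, 0.0027, -0.0317], "fingers": 1}, {"linear": [0.0208, 0.0132, 0.0058], "delta_rot": [0.0155, 0.0027, -0.0317], "fingers": 1}, {"linear": [0, 0, 0], "delta_rot": [0, 0, 0], "fingers": 1}]}}

```text
time: 22.35
tool_pos: [0.5342, 0.2742, 0.1775]
tcp_rot: [-180.0, -0.3, 110.4]
wrist_force: [-1.3, -1.0, -0.5]
gripper_width: 0.092
gripper_force: 0.0
```

```bash
python3 - <<'E'
from h import *
cap=np.array([.535,.2677]); D0=mk(0,89.95,70)
q=path([(np.r_[cap,.15],D0,4),(np.r_[cap,.114],D0,5)])
E
```

```text
4 "linear": [-0.0016, -0.0004, 0.0116] "delta_rot": [-0.0004, -0.0014, 0.0019] | margin 48.8 step 1.6 cost 2e-18 zmin 0.131 [19.0, 32.0, 83.0, -0.0, 65.0, -1.0]
5 "linear": [0.0, -0.0, 0.0072] "delta_rot": [0.0, 0.0, 0.0] | margin 44.3 step 0.9 cost 1e-23 zmin 0.095 [19.0, 34.0, 85.0, -0.0, 60.0, -1.0]
```

Emit:
{"method": "drive_tool", "body": {"deltas": [{"linear": [-0.0016, -0.0004, 0.0116], "delta_rot": [-0.0004, -0.0014, 0.0019], "fingers": 1}, {"linear": [-0.0016, -0.0004, 0.0116], "delta_rot": [-0.0004, -0.0014, 0.0019], "fingers": 1}, {"linear": [-0.0016, -0.0004, 0.0116], "delta_rot": [-0.0004, -0.0014, 0.0019], "fingers": 1}, {"linear": [-0.0016, -0.0004, 0.0116], "delta_rot": [-0.0004, -0.0014, 0.0019], "fingers": 1}, {"linear": [0, 0, 0.0072], "delta_rot": [0, 0, 0], "fingers": 1}, {"linear": [0, 0, 0.0072], "delta_rot": [0, 0, 0], "fingers": 1}, {"linear": [0, 0, 0.0072], "delta_rot": [0, 0, 0], "fingers": 1}, {"linear": [0, 0, 0.0072], "delta_rot": [0, 0, 0], "fingers": 1}, {"linear": [0, 0, 0.0072], "delta_rot": [0, 0, 0], "fingers": 1}, {"linear": [0, 0, 0], "delta_rot": [0, 0, 0], "fingers": 1}]}}

```text
time: 23.18
tool_pos: [0.535, 0.2633, 0.0963]
tcp_rot: [179.9, 0.2, 109.7]
wrist_force: [0.3, -0.4, -0.5]
gripper_width: 0.0919
gripper_force: 0.0
```

Emit:
{"method": "drive_tool", "body": {"deltas": [{"linear": [0, 0, 0], "delta_rot": [0, 0, 0], "fingers": 0.5}, {"linear": [0, 0, 0], "delta_rot": [0, 0, 0], "fingers": 0.4}, {"linear": [0, 0, 0], "delta_rot": [0, 0, 0], "fingers": 0.3}, {"linear": [0, 0, 0], "delta_rot": [0, 0, 0], "fingers": 0.2}, {"linear": [0, 0, 0], "delta_rot": [0, 0, 0], "fingers": 0.1}, {"linear": [0, 0, 0], "delta_rot": [0, 0, 0], "fingers": -0.3}, {"linear": [0, 0, 0], "delta_rot": [0, 0, 0], "fingers": -1}, {"linear": [0, 0, 0], "delta_rot": [0, 0, 0], "fingers": -1}, {"linear": [0, 0, 0], "delta_rot": [0, 0, 0], "fingers": -1}], "force": 25}}

```text
time: 23.93
tool_pos: [0.5359, 0.2635, 0.0981]
tcp_rot: [179.8, 0.2, 109.7]
wrist_force: [-1.1, -0.6, 2.6]
gripper_width: 0.0535
gripper_force: 25.0
```

```bash
python3 -c "
from rig import *
s=state();print(s['time'],s['wrist_force'],s['torque'],s['tcp_rot'])"
```

```text
23.9333 [-1.10650743 -0.60192779  2.56494507] [-0.06679374  0.06807793  0.03497485] [1.79751212e+02 1.64400825e-01 1.09708124e+02]
```

Emit:
{"method": "drive_tool", "body": {"deltas": [{"linear": [0, 0, 0], "delta_rot": [0, 0, 0], "fingers": 0.5}, {"linear": [0, 0, 0], "delta_rot": [0, 0, 0], "fingers": 0.5}, {"linear": [0.0039, 0.0009, 0], "delta_rot": [0, 0, 0], "fingers": 0.5}, {"linear": [0, 0, 0], "delta_rot": [0, 0, 0], "fingers": 0.5}, {"linear": [0, 0, 0], "delta_rot": [0, 0, 0], "fingers": 0}, {"linear": [0, 0, 0], "delta_rot": [0, 0, 0], "fingers": -1}, {"linear": [0, 0, 0], "delta_rot": [0, 0, 0], "fingers": -1}, {"linear": [0, 0, 0], "delta_rot": [0, 0, 0], "fingers": -1}, {"linear": [0, 0, 0], "delta_rot": [0, 0, 0], "fingers": -1}], "force": 25}}

```text
time: 24.68
tool_pos: [0.5353, 0.2674, 0.0978]
tcp_rot: [179.8, 0.2, 109.7]
wrist_force: [0.1, 0.5, -0.7]
gripper_width: 0.0535
gripper_force: 25.0
```

Emit:
{"method": "drive_tool", "body": {"deltas": [{"linear": [0, 0, 0], "delta_rot": [0, 0, 0.06], "fingers": -1}, {"linear": [0, 0, 0], "delta_rot": [0, 0, 0.06], "fingers": -1}, {"linear": [0, 0, 0], "delta_rot": [0, 0, 0.06], "fingers": -1}, {"linear": [0, 0, 0], "delta_rot": [0, 0, 0.06], "fingers": -1}]}}

```text
time: 25.02
tool_pos: [0.5353, 0.2674, 0.0978]
tcp_rot: [179.7, 0.1, 95.8]
wrist_force: [0.0, -0.1, -0.2]
gripper_width: 0.0538
gripper_force: 25.0
```

```bash
python3 -c "
from rig import *
s=state();print(s['time'],s['wrist_force'],s['torque'],s['tcp_rot'],s['qpos'][5])"
```

```text
25.0167 [ 0.03511868 -0.05653614 -0.21038636] [-0.12845927  0.04520898 -0.01346956] [1.79744613e+02 1.08537316e-01 9.57833135e+01] 13.604946453239966
```

Emit:
{"method": "drive_tool", "body": {"deltas": [{"linear": [0, 0, 0], "delta_rot": [0, 0, 0.04], "fingers": -1}, {"linear": [0, 0, 0], "delta_rot": [0, 0, 0.04], "fingers": -1}, {"linear": [0, 0, 0], "delta_rot": [0, 0, 0.04], "fingers": -1}]}}

```text
time: 25.27
tool_pos: [0.5354, 0.2674, 0.0979]
tcp_rot: [179.7, 0.1, 89.0]
wrist_force: [-0.1, -1.0, -0.5]
gripper_width: 0.0534
gripper_force: 25.0
```

```bash
python3 -c "
from rig import *
s=state();print(s['time'],s['wrist_force'],s['torque'],s['tcp_rot'],s['qpos'][5])"
```

```text
25.2667 [-0.08432275 -1.00269083 -0.48632911] [-0.09265333  0.098242   -0.07948829] [1.79723204e+02 7.11275206e-02 8.89644833e+01] 20.422780440873044
```

Emit:
{"method": "drive_tool", "body": {"deltas": [{"linear": [0, 0, 0], "delta_rot": [0, 0, 0.06], "fingers": -1}, {"linear": [0, 0, 0], "delta_rot": [0, 0, 0.06], "fingers": -1}, {"linear": [0, 0, 0], "delta_rot": [0, 0, 0.06], "fingers": -1}, {"linear": [0, 0, 0], "delta_rot": [0, 0, 0.06], "fingers": -1}, {"linear": [0, 0, 0], "delta_rot": [0, 0, 0.06], "fingers": -1}]}}

```text
time: 25.68
tool_pos: [0.5354, 0.2674, 0.0979]
tcp_rot: [179.7, -0.0, 71.7]
wrist_force: [0.6, -0.5, 0.4]
gripper_width: 0.0534
gripper_force: 25.0
```

```bash
python3 -c "
from rig import *
s=state();print(s['time'],s['wrist_force'],s['torque'],s['tcp_rot'],s['qpos'][5])"
```

```text
25.6833 [ 0.56605856 -0.50098924  0.36903823] [-0.08311516  0.07469357  0.00786948] [ 1.79714620e+02 -1.19825872e-02  7.17197550e+01] 37.66665093461705
```

Emit:
{"method": "drive_tool", "body": {"deltas": [{"linear": [0, 0, 0], "delta_rot": [0, 0, 0.06], "fingers": -1}, {"linear": [0, 0, 0], "delta_rot": [0, 0, 0.06], "fingers": -1}, {"linear": [0, 0, 0], "delta_rot": [0, 0, 0.06], "fingers": -1}, {"linear": [0, 0, 0], "delta_rot": [0, 0, 0.06], "fingers": -1}, {"linear": [0, 0, 0], "delta_rot": [0, 0, 0.06], "fingers": -1}, {"linear": [0, 0, 0], "delta_rot": [0, 0, 0.04], "fingers": -1}, {"linear": [0, 0, 0], "delta_rot": [0, 0, 0], "fingers": -1}]}}

```text
time: 26.27
tool_pos: [0.5354, 0.2675, 0.0979]
tcp_rot: [179.7, -0.1, 52.3]
wrist_force: [-0.9, 0.6, -0.0]
gripper_width: 0.0535
gripper_force: 25.0
```

```bash
python3 -c "
from rig import *
s=state();print(s['time'],s['wrist_force'],s['torque'],s['tcp_rot'],s['qpos'][5])"
```

```text
26.2667 [-0.94234473  0.58868954 -0.01493458] [-0.10181633  0.13622702  0.00343133] [ 1.79734802e+02 -1.11534336e-01  5.23293228e+01] 57.05955965103702
```

Emit:
{"method": "drive_tool", "body": {"deltas": [{"linear": [0, 0, -0.003], "delta_rot": [0, 0, 0], "fingers": -1}, {"linear": [0, 0, -0.003], "delta_rot": [0, 0, 0], "fingers": -1}, {"linear": [0, 0, 0], "delta_rot": [0, 0, 0], "fingers": -1}]}}

```text
time: 26.52
tool_pos: [0.5356, 0.2676, 0.1047]
tcp_rot: [179.7, -0.2, 52.5]
wrist_force: [-0.8, 0.7, -0.9]
gripper_width: 0.0534
gripper_force: 25.0
```

It lifts freely, so I'll raise it well clear.

Emit:
{"method": "drive_tool", "body": {"deltas": [{"linear": [0, 0, -0.006], "delta_rot": [0, 0, 0], "fingers": -1}, {"linear": [0, 0, -0.008], "delta_rot": [0, 0, 0], "fingers": -1}, {"linear": [0, 0, -0.01], "delta_rot": [0, 0, 0], "fingers": -1}, {"linear": [0, 0, -0.01], "delta_rot": [0, 0, 0], "fingers": -1}, {"linear": [0, 0, -0.01], "delta_rot": [0, 0, 0], "fingers": -1}, {"linear": [0, 0, -0.01], "delta_rot": [0, 0, 0], "fingers": -1}, {"linear": [0, 0, -0.01], "delta_rot": [0, 0, 0], "fingers": -1}, {"linear": [0, 0, -0.006], "delta_rot": [0, 0, 0], "fingers": -1}, {"linear": [0, 0, 0], "delta_rot": [0, 0, 0], "fingers": -1}, {"linear": [0, 0, 0], "delta_rot": [0, 0, 0], "fingers": -1}, {"linear": [0, 0, 0], "delta_rot": [0, 0, 0], "fingers": -1}, {"linear": [0, 0, 0], "delta_rot": [0, 0, 0], "fingers": -1}]}}

```text
time: 27.52
tool_pos: [0.5346, 0.2674, 0.1731]
tcp_rot: [179.8, -0.0, 52.4]
wrist_force: [-0.5, -0.3, 0.2]
gripper_width: 0.0536
gripper_force: 25.0
```

Emit:
{"method": "drive_tool", "body": {"deltas": [{"linear": [0, 0, 0], "delta_rot": [0, 0, 0], "fingers": -1}, {"linear": [0, 0, 0], "delta_rot": [0, 0, 0], "fingers": -1}, {"linear": [0, 0, 0], "delta_rot": [0, 0, 0], "fingers": -1}, {"linear": [0, 0, 0], "delta_rot": [0, 0, 0], "fingers": -1}]}}

```text
time: 27.85
tool_pos: [0.5349, 0.2676, 0.1737]
tcp_rot: [179.7, -0.1, 52.4]
wrist_force: [0.8, 0.5, 0.1]
gripper_width: 0.0536
gripper_force: 25.0
```

```bash
python3 -c "
from h import *
c=read_camera('side');cv2.imwrite('pics/end.png',cv2.resize(c['frame'][110:310,220:460],None,fx=3,fy=3))"
```

```text
(no output)
```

View pics/end.png

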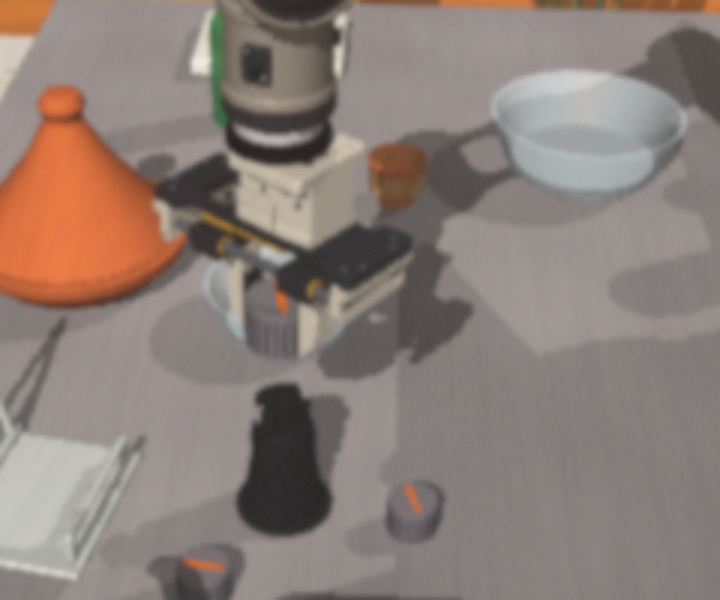

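The cap is held level at (272,325), well above the bare neck of the mill at (278,395), and the cup stands at (398,175).

```bash
python3 -c "
from rig import *
print(close_job())"
```

```text
the job is handed in; nothing more can be done
None
```

The job is handed in, though the verdict was not shown: all six nutmegs are in the dish, the empty cup stands upright on the ledge, and the cap came free on the first direction tried and is held level and still above the mill.

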